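# Scrape the chips off the bench mill's table into its swarf drawer

### The arm

A 6-joint arm with a two-finger parallel gripper is mounted at the origin on a cart in front of the work surface, level with it; the furniture and walls round the work are solid. World frame = base frame: x ahead of the robot, y to its left, z up, the work surface at z = 0. Lengths are in m, angles in rad, forces in N, time in s.
With the tool pointing down it reaches from about 0.375 to 0.925 m from the base axis. Payload 5.7 kg.
Tool frame: the origin (TCP) lies midway between the tips of the shut fingers; the grasp point (between the pads) lies tcp_to_grasp behind it (tcp_to_grasp is the distance from the TCP to the grasp point, in m); z points along the fingers, y is the direction in which the jaws open and shut (so a half turn about z gives the same grasp; the last joint's range is limited). The gripper opens to 85 mm and grips with 20 to 120 N. Pads are 22 mm wide; open, the fingers measure 114 mm over their backs; the gripper's body (76 mm by 85 mm) begins 54 mm behind the grasp point. The pads swing forward as they close: fully open they stand 13 mm farther back than shut.
Start: joints at [1.139, 0.359, 1.51, -0, 1.272, -0.115], TCP at [0.187, 0.57, 0.231] pointing down, gripper open.
Joint ranges: [-2.97, 2.97], [-1.01, 2.36], [0.21, 2.38], [-0.96, 4.11], [0.2, 2.71], [-2.98, 2.98]. Speed limits (rad/s): [2.39, 2.39, 3.14, 3.14, 3.14, 3.14].

### API

Orientations are given as a unit quaternion [x, y, z, w].
In Python, from cell import sense, snapshot, camera_params, close_job, tcp_to_grasp gives the robot as it stands.
- The arm moves only by the tool move_arm, never from a script. Its argument "targets" is a list of rows, each a list of 3 entries, a list of its own where there are three numbers: the opening, from 0 (shut) to 1 (fully open), then the shift along the tool's x, y, z as a fraction of full scale, then the turn about the tool's z as a fraction of full scale. In form: [[claw, [x, y, z], twist], ...]. A call has 1 to 5 rows; each row is the pose to reach, as a shift and turn from the pose commanded when the call began, along the tool's axes at that moment; what a row does not reach only later rows make up. Full scale, the value 1, is 100 cm for a shift and 90 degrees for a turn. A row lasts 1/8 s, in which the tool goes at most 62.5 mm and 10.7 degrees, less where a joint would pass 70% of its speed; a pose out of reach is approached as far as the arm can. A call with a number of a shift or a turn outside -1 to 1 is refused whole. A call with a gripper value outside its range is refused whole. The fingers move at their own pace and stop on an object; "newtons" is the grip in N (left out, the last holds). Time passes only in rows, so rows that repeat a pose let the fingers close. It gives the time, the measured TCP pose, the force and the opening at its end, in the units of the state.
- sense(): the state, without advancing time (a new reading comes with each control period).
- snapshot(name): name is "scene" or "top" or "wrist"; returns the picture (400x640x3 uint8, red, green, blue); there is no depth.
- camera_params(name): a dict with "intrinsics" (3x3 intrinsics, pixels), "eye" and "orientation" of the camera in the world. Camera axes: x right, y down, z forward; pixel columns grow to the right and rows downward; lengths in m; the calibration is good to about 2 mm. A picture is of the moment at which its call begins: read the wrist's pose just before it. camera_params takes no time and is no camera call; for the wrist camera it gives the pose at the moment of the call.
- close_job(): hands the job in, once; it reports no verdict.
The state is a dict: "time_s": time; "joints": joint angles; "joint_vel": joint speeds; "effort": joint torques, N m; "ee_pos": TCP position; "eef_rot": TCP orientation; "wrist_force": force on the tool from outside, world axes, zero at the start; "ft_torque": the same for the moment, N m; "grip_width": finger opening in m.
Only numpy, scipy, OpenCV 4.12 (cv2) and the standard library are available. Lean on these libraries where they do the work, as an engineer would, in place of code of your own. Each camera call takes 0.05 s, during which the arm holds its last target.

### The job

Clear the loose metal chips off the table of the small grey bench mill: pull the drawer under the table out to its stop, then with the hand scraper (not with the fingers) drag all four chips off the table's front edge into the drawer. Leave the drawer fully out with the four chips in it, stand the scraper on its block on the bench top again, and leave the other things where they are.

Things in the scene. Friction and masses are not known exactly. Their poses are not given: they have to be found in the camera images.
- machine: small grey bench mill, fixed. Origin on the bench top (z = 0) straight below the middle of its table's front edge; +x points back into the machine (away from the robot), +y to its left, z up. Flat steel table: x 0 to 0.162 (there slideway and column begin), y +-0.095, top at z = 0.078. The face of the shut drawer is at x = -0.012, z 0.012 to 0.060
- head_lip (a point): middle of the lower front edge of the head that overhangs the table's rear, 105 mm behind the table's front edge, 165 mm above the table. Head: 110 mm wide, 100 mm deep; under it a round spindle nose (32 mm across, centre 28 mm behind the lip) hangs 17 mm lower. To get behind the rear chips the gripper must lean back toward the robot, clear of the lip
- table_front (a point): middle of the table's front edge, on the table's top; axes as machine
- swarf_drawer (a joint): grey drawer under the table, slides out along the machine's -x: 0 = shut, 0.085 m = at its stop; may start slightly ajar; friction about 2 N. Its open tray is 150 mm wide, 120 mm deep; at its stop the tray shows 83 mm in front of the table's edge
- drawer_handle (a point): middle of the drawer's bar handle: horizontal round bar 10 mm thick, 90 mm long along the machine's y, 48 mm above the bench, 40 mm in front of the drawer's face, with free space below and behind it. Axes as machine
- drawer_in (a point): centre of the drawer tray's floor (moves with the drawer); inside x +-0.0595, y +-0.072, walls 36 mm high; axes as machine
- scraper: hand scraper, loose, 0.35 kg, standing on its dark steel block; origin mid underside of the block. Block x -0.013 to 0.017, y +-0.065, 22 mm high; its -x face scrapes; at each end a lug (6 mm thick, 16 mm high) reaches forward to x = -0.028, 118 mm free between. From its top a flat black handle leans to -x, 35 degrees from vertical, 26 mm wide (y), 16 mm thick, end at x = -0.059, z = 0.105
- scraper_grip (a point): point on the handle's centre line to grip, at (-0.043, 0, 0.082) in the scraper's frame, 28 mm from the handle's end along it; the handle's direction is (-0.574, 0, 0.819); axes as scraper
- chip_1: aluminium chip, flat strip 36 x 14 x 9 mm, 15 g, lying flat at the front left of the table at the start, at any yaw; origin at the centre of its underside
- chip_2: aluminium chip, small L-angle 32 x 16 mm, 12 mm high, 15 g, lying flat at the front right of the table at the start, at any yaw; origin at the centre of its underside
- chip_3: aluminium chip, stepped piece 34 x 15 mm, 11 mm high, 15 g, lying flat at the rear left of the table at the start, at any yaw; origin at the centre of its underside
- chip_4: aluminium chip, short bar 30 x 13 x 10 mm, 15 g, lying flat at the rear right of the table at the start, at any yaw; origin at the centre of its underside
- solder_spool: spool of solder wire, 56 mm across, 45 mm high, standing on the bench; origin under its centre; to be left alone
- side_cutter: side cutters, 134 mm long, 12 mm high, lying on the bench; origin under its centre; to be left alone
- rosin_tin: round open tin, 56 mm across, 20 mm high; origin under its centre; to be left alone

How it is judged:
On the way, in this order (a step that is already met when the one before it is completed fails the run):
1. the drawer is out at its stop (value of joint swarf_drawer above 0.075 m), for 0.2 s.
2. all four chips lie in the drawer (value of joint swarf_drawer above 0.075 m and x of chip_1 in the frame of drawer_in between -0.064 and 0.064 m and y of chip_1 in the frame of drawer_in between -0.077 and 0.077 m and z of chip_1 in the frame of drawer_in between -0.01 and 0.035 m and x of chip_2 in the frame of drawer_in between -0.064 and 0.064 m and y of chip_2 in the frame of drawer_in between -0.077 and 0.077 m and z of chip_2 in the frame of drawer_in between -0.01 and 0.035 m and x of chip_3 in the frame of drawer_in between -0.064 and 0.064 m and y of chip_3 in the frame of drawer_in between -0.077 and 0.077 m and z of chip_3 in the frame of drawer_in between -0.01 and 0.035 m and x of chip_4 in the frame of drawer_in between -0.064 and 0.064 m and y of chip_4 in the frame of drawer_in between -0.077 and 0.077 m and z of chip_4 in the frame of drawer_in between -0.01 and 0.035 m), for 0.2 s.
At the end, for the whole second after the job is handed in: The drawer is out to within 10 mm of its stop (joint over 0.075), all four chips lie at rest in its tray (origins within its walls and less than 35 mm above its floor), and the scraper stands at rest on its block on the bench top (underside below z = 12 mm, tilted less than 0.2 rad) (all of step 2 and linear speed of each of chip_1, chip_2, chip_3, chip_4, scraper below 0.02 m/s and height (world z) of scraper between -0.01 and 0.012 m and angle between scraper's own z axis and vertical below 0.2 rad); the robot touches nothing.
It fails at once if the fingers or the arm touch a chip (contact force between any of the fingers, the arm and chip_1 above 0.3 N or contact force between any of the fingers, the arm and chip_2 above 0.3 N or contact force between any of the fingers, the arm and chip_3 above 0.3 N or contact force between any of the fingers, the arm and chip_4 above 0.3 N).
It fails at once if the spool, side cutters or tin are moved more than 30 mm (distance of any of solder_spool, side_cutter, rosin_tin from where it was at the start of the episode above 0.03 m).
It also fails if it takes over 66 s, if anything falls off the work surface, if the arm or the gripper's body presses on something with over 40 N, if the wrist force passes 120 N, or if a joint passes its speed limit or range.

## Working session

There is one attempt and no reset: what is moved stays moved. The work goes in short steps, Python scripts to look and compute and a tool call to move; the robot and the scene stay as the last step left them, time stands still between calls to the robot, and variables do not carry over. Pictures are saved under pics/ and viewed, and the job is handed in when it is done.

Besides the shell and the picture viewer there is one more tool, called after "Emit:" in YAML: its name, and indented under it one key for each argument. move_arm: Moves the arm, as the interface text tells. Shift numbers are shares of 100 cm and turn numbers shares of 90 degrees, none past 1 either way. Its arguments: {"type":"object","properties":{"targets":{"type":"array","items":{"type":"array"}},"newtons":{"type":"number"}},"required":["targets"]}

```bash
ls; mkdir -p pics
cat > h.py <<'E'
import numpy as np, cv2, json
from cell import *
def snap(n,f):
    p=camera_params(n); im=snapshot(n); cv2.imwrite('pics/'+f,im[:,:,::-1]); return im,p
E
python3 - <<'E'
from h import *
from scipy.spatial.transform import Rotation as R
print(sense(),tcp_to_grasp)
for n in('scene','top','wrist'):
    im,p=snap(n,n+'0.png'); print(n,p)
E
```

```text
pics
{'time_s': 0.0, 'joints': array([ 1.13891485e+00,  3.59516644e-01,  1.51146543e+00, -3.39942657e-06,
        1.27248042e+00, -1.15127156e-01]), 'joint_vel': array([ 0.00145183, -0.00058438,  0.00067799,  0.00083334,  0.00048446,
        0.00085026]), 'effort': array([-5.85497710e-04, -5.27630925e+01, -2.78620219e+01, -4.96330849e-04,
        1.33269344e-02, -2.23553178e-05]), 'ee_pos': array([0.18662267, 0.56951021, 0.23043409]), 'eef_rot': array([ 1.57715322e-01,  9.87484179e-01, -9.00607893e-04, -2.50964749e-04]), 'wrist_force': array([ 0.39982636, -0.2092345 , -0.37969068]), 'ft_torque': array([-0.01501409,  0.02101101, -0.00707329]), 'grip_width': 0.0855178340651348} 0.0187
scene {'intrinsics': array([[470.15343573,   0.        , 316.39858969],
       [  0.        , 470.15343573, 200.94835124],
       [  0.        ,   0.        ,   1.        ]]), 'eye': array([ 0.14630929, -0.83290341,  1.26661051]), 'orientation': array([ 0.92144542, -0.18651809,  0.07853065, -0.33163575])}
top {'intrinsics': array([[375.39534455,   0.        , 319.88718149],
       [  0.        , 375.39534455, 201.35923606],
       [  0.        ,   0.        ,   1.        ]]), 'eye': array([ 0.37445587, -0.01571729,  1.09908635]), 'orientation': array([-0.69883089,  0.71002517, -0.05369397,  0.06794561])}
wrist {'intrinsics': array([[306.99093666,   0.        , 317.15390185],
       [  0.        , 306.99093666, 198.31759822],
       [  0.        ,   0.        ,   1.        ]]), 'eye': array([0.11517686, 0.59343237, 0.37343332]), 'orientation': array([0.80011308, 0.58033431, 0.08861145, 0.12320376])}
```

View pics/scene0.png

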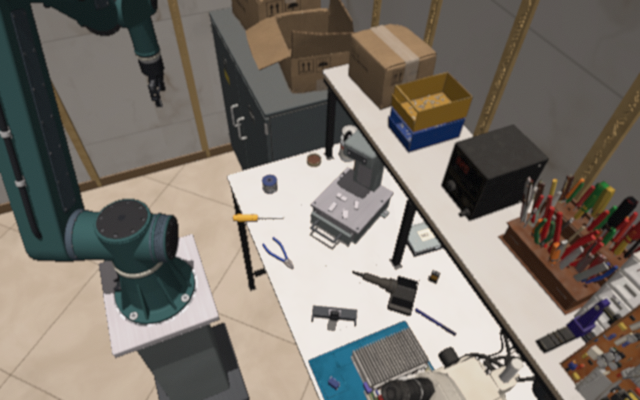

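View pics/top0.png

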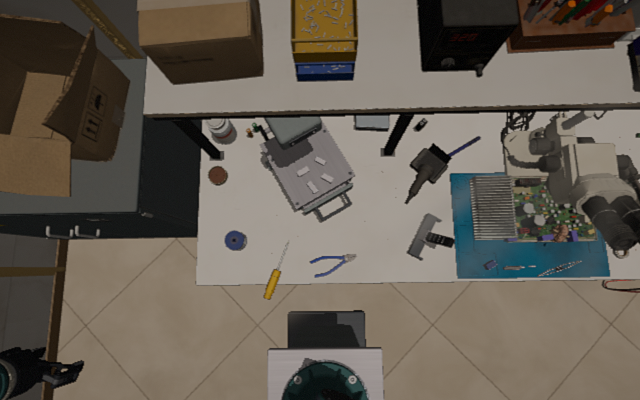

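View pics/wrist0.png

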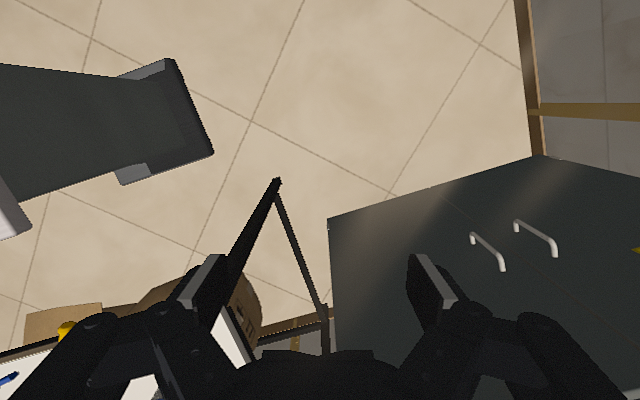

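Run:
```python
import cv2
a=cv2.imread('pics/top0.png')
cv2.imwrite('pics/z1.png',cv2.resize(a[110:235,245:375],None,fx=4.6,fy=4.6,interpolation=cv2.INTER_CUBIC))
cv2.imwrite('pics/z2.png',cv2.resize(a[200:270,395:465],None,fx=8,fy=8,interpolation=cv2.INTER_CUBIC))
b=cv2.imread('pics/scene0.png')
cv2.imwrite('pics/z3.png',cv2.resize(b[120:255,300:400],None,fx=4.4,fy=4.4,interpolation=cv2.INTER_CUBIC))
```

```text
(no output)
```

View pics/z1.png

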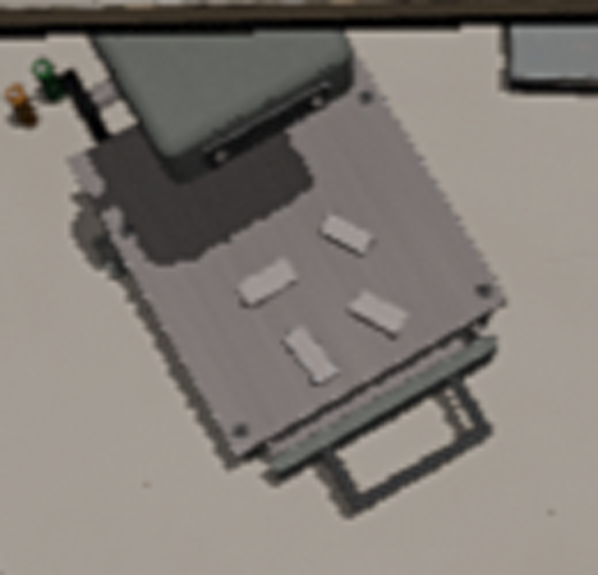

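View pics/z2.png

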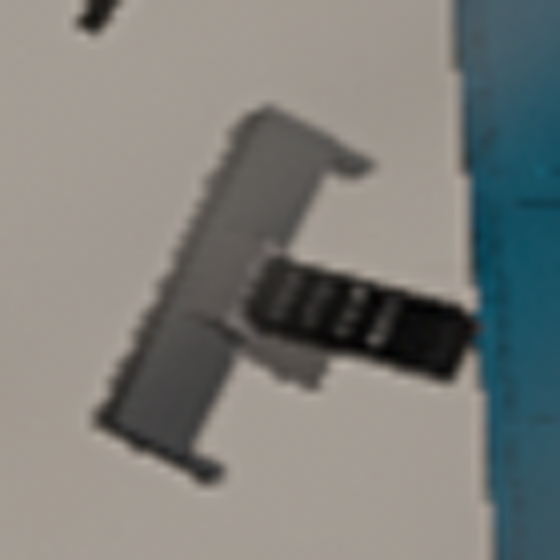

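View pics/z3.png

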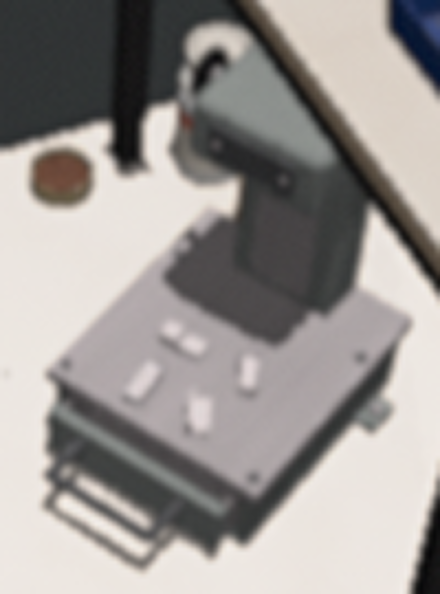

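```bash
cat >> h.py <<'E'
from scipy.spatial.transform import Rotation as R
def ray(p,u,v,z):
    d=np.linalg.inv(p['intrinsics'])@[u,v,1]; d=R.from_quat(p['orientation']).apply(d)
    return p['eye']+d*(z-p['eye'][2])/d[2]
def proj(p,X):
    c=R.from_quat(p['orientation']).inv().apply(np.array(X)-p['eye']); q=c@p['intrinsics'].T; return q[...,:2]/q[...,2:]
E
python3 - <<'E'
from h import *
p=camera_params('top');s=camera_params('scene')
def z1(x,y,z): return ray(p,245+x/4.6-.4,110+y/4.6-.4,z)
def z2(x,y,z): return ray(p,395+x/8-.4,200+y/8-.4,z)
def z3(x,y,z): return ray(s,300+x/4.4-.4,120+y/4.4-.4,z)
L=z1(235,460,.078);Rr=z1(503,302,.078);print('tableTop',L,Rr,np.linalg.norm(L-Rr),(L+Rr)/2)
L2=z3(48,375,.078);R2=z3(262,500,.078);print('scene',L2,R2,np.linalg.norm(L2-R2),(L2+R2)/2)
for a,b in((L,Rr),(L2,R2)):
    d=a-b; print('yaw',np.degrees(np.arctan2(-d[0],d[1])))
print('chips')
for n,c,e in(('1',(312,355),(142,382)),('2',(378,313),(200,413)),('3',(268,282),(185,338)),('4',(347,235),(248,373))): print(n,z1(*c,.086),z3(*e,.086))
for q in((350,512),(490,430)): print('handle',z1(*q,.05))
for q in((265,478),(495,345)): print('drawerface',z1(*q,.06))
for q in((265,105),(370,165),(215,472),(100,420)): print('scr',z2(*q,.018))
print('hend',z2(475,310,.105),z2(452,375,.105))
for n,q,zz in(('spool',(235,240),.045),('tin',(218,175),.02),('cut',(330,264),.01)): print(n,ray(p,*q,zz))
E
```

```text
tableTop [0.53041712 0.0706809  0.078     ] [ 0.62449823 -0.09237787  0.078     ] 0.18825359918994086 [ 0.57745767 -0.01084848  0.078     ]
scene [0.53756188 0.06014408 0.078     ] [ 0.63345236 -0.10325442  0.078     ] 0.18945725772638466 [ 0.58550712 -0.02155517  0.078     ]
yaw 29.983942874977796
yaw 30.40655976940622
chips
1 [0.59209474 0.02355122 0.086     ] [0.59641129 0.02166161 0.086     ]
2 [ 0.61718994 -0.01647433  0.086     ] [ 0.62343873 -0.02093076  0.086     ]
3 [0.63770159 0.04969321 0.086     ] [0.64399393 0.04814932 0.086     ]
4 [0.66613563 0.00150249 0.086     ] [ 6.72685277e-01 -3.92380136e-04  8.60000000e-02]
handle [0.50133678 0.00275164 0.05      ]
handle [ 0.55064052 -0.08410776  0.05      ]
drawerface [0.52178193 0.05396692 0.06      ]
drawerface [ 0.60186316 -0.08802046  0.06      ]
scr [ 0.52384032 -0.3064287   0.018     ]
scr [ 0.50142161 -0.34260544  0.018     ]
scr [ 0.3930894  -0.28058116  0.018     ]
scr [ 0.41193353 -0.24104595  0.018     ]
hend [ 0.44284372 -0.34719946  0.105     ] [ 0.42178881 -0.33815629  0.105     ]
spool [0.45190199 0.24477002 0.045     ]
tin [0.64726429 0.30651774 0.02      ]
cut [ 0.38173451 -0.02140084  0.01      ]
```

```bash
cat >> h.py <<'E'
def go(x,y,z,yaw=None):
    s=sense(); r=R.from_quat(s['eef_rot']); d=r.inv().apply(np.array([x,y,z])-s['ee_pos'])
    X=r.apply([1,0,0]); cy=np.degrees(np.arctan2(X[1],X[0]))
    print('shift',np.round(d,4),'len',round(np.linalg.norm(d),3),'curyaw',round(cy,2),'twist(short)',None if yaw is None else round(-(((yaw-cy)+180)%360-180)/90,4), 'q6',round(s['joints'][5],3),'t',s['time_s'])
E
python3 -c "
from h import *
go(.5,-.03,.38,120)"
```

```text
shift [-0.4845 -0.4724 -0.1488] len 0.693 curyaw 161.85 twist(short) 0.465 q6 -0.115 t 0.15
```

Emit:
move_arm:
  targets:
    - [0.5, [-0.4845, -0.4724, -0.1488], 0.465]
    - [0.5, [-0.4845, -0.4724, -0.1488], 0.465]
    - [0.5, [-0.4845, -0.4724, -0.1488], 0.465]
    - [0.5, [-0.4845, -0.4724, -0.1488], 0.465]
    - [0.5, [-0.4845, -0.4724, -0.1488], 0.465]

```text
time_s: 0.78
ee_pos: [0.3286, 0.2978, 0.2987]
eef_rot: [0.501, 0.866, -0.0, 0.0]
wrist_force: [1.5, 0.9, 0.6]
grip_width: 0.0428
```

```bash
python3 -c "
from h import *
go(.5,-.03,.38,120)"
```

```text
shift [-0.3696 -0.0149 -0.0812] len 0.379 curyaw 119.92 twist(short) -0.0009 q6 0.058 t 0.775
```

Emit:
move_arm:
  targets:
    - [0.4, [-0.37, -0.015, -0.081], 0]
    - [0.4, [-0.37, -0.015, -0.081], 0]
    - [0.4, [-0.37, -0.015, -0.081], 0]
    - [0.4, [-0.37, -0.015, -0.081], 0]
    - [0.4, [-0.37, -0.015, -0.081], 0]

```text
time_s: 1.4
ee_pos: [0.4704, 0.0273, 0.3656]
eef_rot: [0.5, 0.866, 0.0, 0.0]
wrist_force: [1.0, -0.2, -0.0]
grip_width: 0.0343
```

Emit:
move_arm:
  targets:
    - [0.4, [-0.08, 0, -0.01], 0]
    - [0.4, [-0.08, 0, -0.01], 0]
    - [0.4, [-0.08, 0, -0.01], 0]

```text
time_s: 1.78
ee_pos: [0.51, -0.0405, 0.3747]
eef_rot: [0.501, 0.866, -0.0, -0.001]
wrist_force: [0.4, -0.1, 1.0]
grip_width: 0.0341
```

```bash
python3 -c "
from h import *
im,p=snap('wrist','w1.png');print(p);go(.5,-.03,.38,120);print(sense())"
```

```text
{'intrinsics': array([[306.99093666,   0.        , 317.15390185],
       [  0.        , 306.99093666, 198.31759822],
       [  0.        ,   0.        ,   1.        ]]), 'eye': array([0.47331691, 0.02576463, 0.5176435 ]), 'orientation': array([0.9549426 , 0.25538263, 0.03868033, 0.14617855])}
shift [ 0.0128 -0.0033 -0.0054] len 0.014 curyaw 119.97 twist(short) -0.0004 q6 -0.736 t 1.825
{'time_s': 1.825, 'joints': array([-2.12961742e-01,  1.26073491e-01,  1.47541236e+00,  6.75703837e-04,
        1.54201562e+00, -7.36015573e-01]), 'joint_vel': array([ 0.02623644, -0.01316668,  0.01711819,  0.00197572,  0.00100891,
        0.00028985]), 'effort': array([ -1.30703341, -39.60164309, -32.13161945,  -0.1567772 ,
        -0.14098924,  -0.05129093]), 'ee_pos': array([ 0.50926401, -0.03937358,  0.37459857]), 'eef_rot': array([ 5.00244391e-01,  8.65883667e-01,  2.95346623e-05, -1.01196130e-03]), 'wrist_force': array([-0.34610088,  0.41686904, -0.04191025]), 'ft_torque': array([-0.0049348 , -0.03520103, -0.02175834]), 'grip_width': 0.03437926218800874}
```

View pics/w1.png

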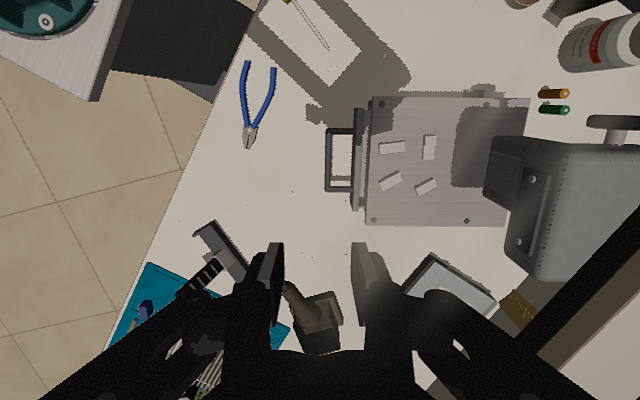

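Run:
```python
import cv2
a=cv2.imread('pics/w1.png')
cv2.imwrite('pics/z4.png',cv2.resize(a[85:235,315:515],None,fx=4,fy=4,interpolation=cv2.INTER_CUBIC))
```

```text
(no output)
```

View pics/z4.png

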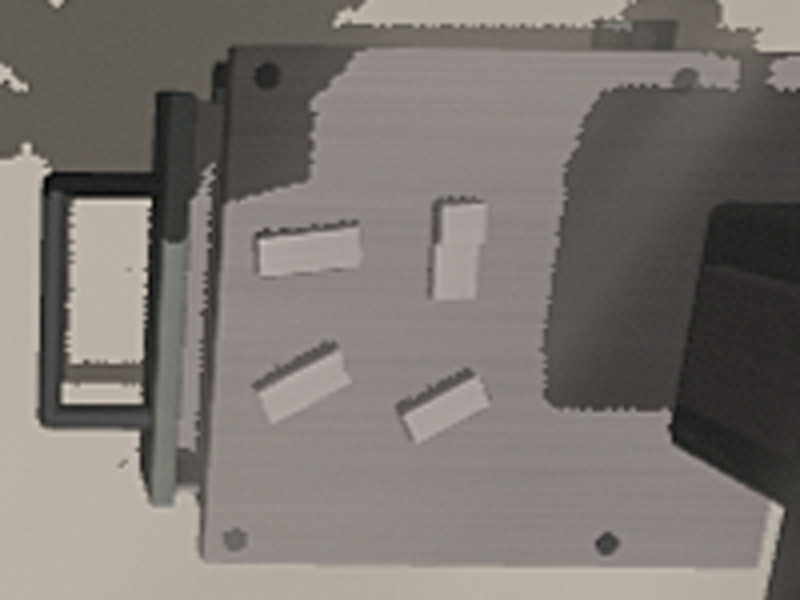

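```bash
cat > m.py <<'E'
from h import *
P={'intrinsics':np.array([[306.99093666,0,317.15390185],[0,306.99093666,198.31759822],[0,0,1]]),'eye':np.array([0.47331691,0.02576463,0.5176435]),'orientation':np.array([0.9549426,0.25538263,0.03868033,0.14617855])}
def z4(x,y,z): return ray(P,315+x/4-.4,85+y/4-.4,z)
E
python3 - <<'E'
from m import *
L=z4(230,47,.078);Rr=z4(203,561,.078);o=(L+Rr)/2;d=L-Rr;yaw=np.arctan2(-d[0],d[1]);print(L,Rr,np.linalg.norm(d),o,np.degrees(yaw))
def mf(X):
    e=X-o; return np.round([e[0]*np.cos(yaw)+e[1]*np.sin(yaw),-e[0]*np.sin(yaw)+e[1]*np.cos(yaw)],4)
for n,c in(('c1',[(258,272),(362,263),(358,228),(255,238)]),('c2',[(273,422),(350,380),(338,347),(255,390)]),('c3',[(430,298),(475,298),(487,205),(437,203)]),('c4',[(418,442),(490,402),(474,372),(400,408)])):
    print(n,[mf(z4(*q,.088)) for q in c])
print('handle',[mf(z4(*q,.048)) for q in((52,182),(52,415))],[z4(*q,.048) for q in((52,182),(52,415))])
print('facefront top',[mf(z4(*q,.060)) for q in((158,92),(147,500))])
E
```

```text
[0.53397756 0.06937669 0.078     ] [ 0.6275553  -0.09380415  0.078     ] 0.18810842377850892 [ 0.58076643 -0.01221373  0.078     ] 29.832563104811207
c1 [array([0.0123, 0.0191]), array([0.0484, 0.0223]), array([0.046 , 0.0344]), array([0.0105, 0.0309])]
c2 [array([ 0.0211, -0.0355]), array([ 0.0478, -0.0197]), array([ 0.0425, -0.0076]), array([ 0.0138, -0.0235])]
c3 [array([0.0734, 0.0101]), array([0.0893, 0.0101]), array([0.0897, 0.0424]), array([0.0724, 0.043 ])]
c4 [array([ 0.0746, -0.043 ]), array([ 0.0991, -0.0278]), array([ 0.092 , -0.0167]), array([ 0.0667, -0.0301])]
handle [array([-0.059 ,  0.0464]), array([-0.0579, -0.0441])] [array([ 0.50651489, -0.00125034,  0.048     ]), array([ 0.55251064, -0.0792714 ,  0.048     ])]
facefront top [array([-0.0218,  0.0791]), array([-0.0203, -0.0755])]
```

```bash
python3 -c "
from h import *
go(.5295,-.0403,.12,119.9);go(.5295,-.0403,.030,119.9)"
```

```text
shift [-0.0114  0.0173  0.2546] len 0.255 curyaw 119.97 twist(short) 0.0008 q6 -0.736 t 1.825
shift [-0.0115  0.0174  0.3446] len 0.345 curyaw 119.97 twist(short) 0.0008 q6 -0.736 t 1.825
```

Emit:
move_arm:
  targets:
    - [0.3, [-0.0114, 0.0174, 0.06], 0]
    - [0.3, [-0.0114, 0.0174, 0.12], 0]
    - [0.3, [-0.0114, 0.0174, 0.18], 0]
    - [0.3, [-0.0114, 0.0174, 0.24], 0]
    - [0.3, [-0.0114, 0.0174, 0.255], 0]

```text
time_s: 2.45
ee_pos: [0.5266, -0.0386, 0.1171]
eef_rot: [0.499, 0.867, -0.001, -0.004]
wrist_force: [0.6, 0.5, 1.2]
grip_width: 0.0254
```

```bash
python3 -c "
from h import *
im,p=snap('wrist','w2.png');go(.5295,-.0403,.030,119.9)
s,_=snap('scene','s2.png');cv2.imwrite('pics/s2z.png',cv2.resize(s[100:260,290:410,::-1],None,fx=4,fy=4))"
```

```text
shift [-0.0023  0.0014  0.0874] len 0.087 curyaw 120.1 twist(short) 0.0022 q6 -0.73 t 2.5
```

View pics/w2.png

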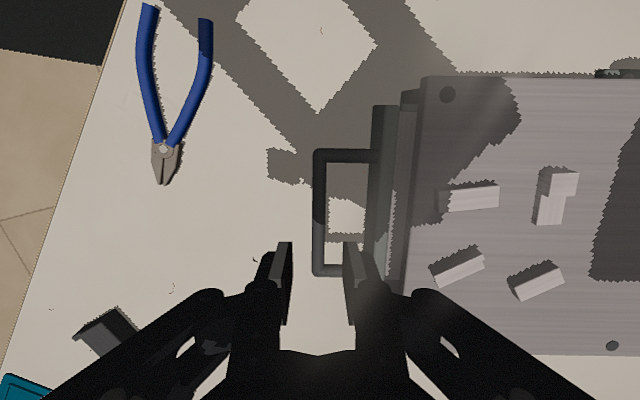

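View pics/s2z.png

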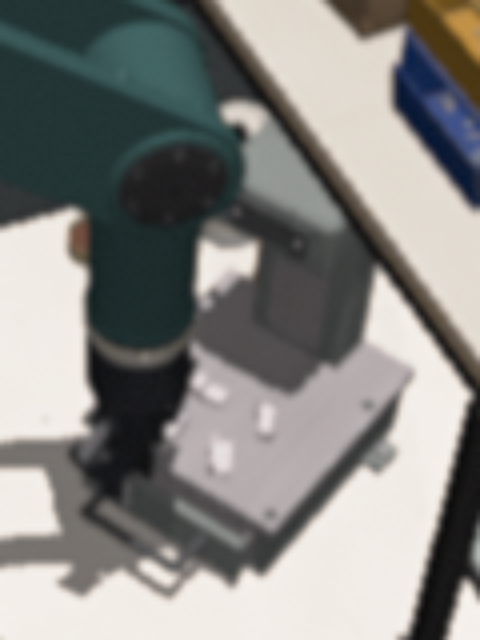

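Emit:
move_arm:
  targets:
    - [0.3, [-0.002, 0.0015, 0.04], 0]
    - [0.3, [-0.002, 0.0015, 0.07], 0]
    - [0.3, [-0.002, 0.0015, 0.087], 0]
    - [0.3, [-0.002, 0.0015, 0.087], 0]
    - [0, [-0.002, 0.0015, 0.087], 0]
  newtons: 50

```text
time_s: 3.18
ee_pos: [0.5344, -0.0425, 0.0352]
eef_rot: [0.5, 0.866, 0.0, 0.001]
wrist_force: [2.3, 1.6, 8.7]
grip_width: 0.0089
```

Emit:
move_arm:
  targets:
    - [0, [0, 0, 0], 0]
    - [0, [0, 0, 0], 0]

```text
time_s: 3.42
ee_pos: [0.5345, -0.0424, 0.0354]
eef_rot: [0.5, 0.866, 0.001, 0.002]
wrist_force: [-2.3, -0.1, 6.7]
grip_width: 0.0077
```

Emit:
move_arm:
  targets:
    - [0, [0, -0.015, 0], 0]
    - [0, [0, -0.03, 0], 0]
    - [0, [0, -0.045, 0], 0]
    - [0, [0, -0.045, 0], 0]

```text
time_s: 3.92
ee_pos: [0.4943, -0.0649, 0.0353]
eef_rot: [0.5, 0.866, 0.0, 0.001]
wrist_force: [-3.3, 1.5, 9.0]
grip_width: 0.0078
```

```bash
python3 -c "
from h import *
im,p=snap('wrist','w3.png');print(p);print(sense()['ee_pos'],sense()['wrist_force'])"
```

```text
{'intrinsics': array([[306.99093666,   0.        , 317.15390185],
       [  0.        , 306.99093666, 198.31759822],
       [  0.        ,   0.        ,   1.        ]]), 'eye': array([0.45710023, 0.00142287, 0.17808581]), 'orientation': array([0.95468621, 0.25563554, 0.04019588, 0.14700004])}
[ 0.49449495 -0.06484509  0.03530125] [-2.96069018  2.22264722 11.20594553]
```

View pics/w3.png

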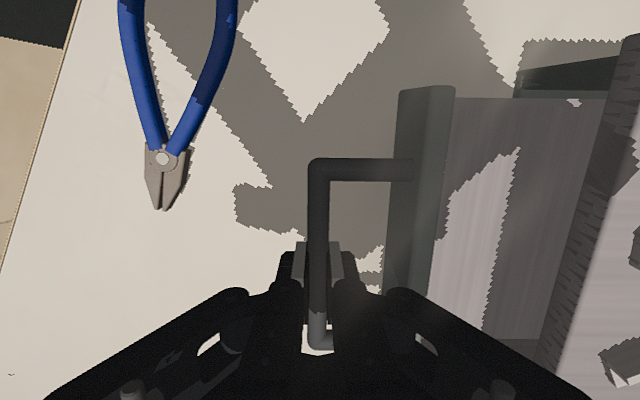

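Emit:
move_arm:
  targets:
    - [0, [0, -0.012, 0], 0]
    - [0, [0, -0.024, 0], 0]
    - [0, [0, -0.034, 0], 0]
    - [0, [0, -0.04, 0], 0]
    - [0, [0, -0.044, 0], 0]

```text
time_s: 4.6
ee_pos: [0.4621, -0.0834, 0.0354]
eef_rot: [0.503, 0.864, 0.005, 0.004]
wrist_force: [23.0, 40.4, -5.0]
grip_width: 0.0076
```

Emit:
move_arm:
  targets:
    - [0, [0, 0.005, 0], 0]
    - [0.3, [0, 0.0055, 0], 0]
    - [0.3, [0, 0.0055, 0], 0]
    - [0.3, [0, 0.0055, -0.03], 0]
    - [0.3, [0, 0.0055, -0.09], 0]

```text
time_s: 5.22
ee_pos: [0.4589, -0.0838, 0.1227]
eef_rot: [0.5, 0.866, -0.001, -0.002]
wrist_force: [0.8, -0.1, -0.1]
grip_width: 0.0258
```

```bash
python3 -c "
from h import *
im,p=snap('wrist','w4.png');print(p);print(sense()['ee_pos'],sense()['wrist_force'])"
```

```text
{'intrinsics': array([[306.99093666,   0.        , 317.15390185],
       [  0.        , 306.99093666, 198.31759822],
       [  0.        ,   0.        ,   1.        ]]), 'eye': array([ 0.4226728, -0.0176624,  0.2658385]), 'orientation': array([0.95489058, 0.25629795, 0.0371405 , 0.1453132 ])}
[ 0.46367172 -0.08521604  0.13040064] [1.50462641 0.36920619 4.51068383]
```

View pics/w4.png

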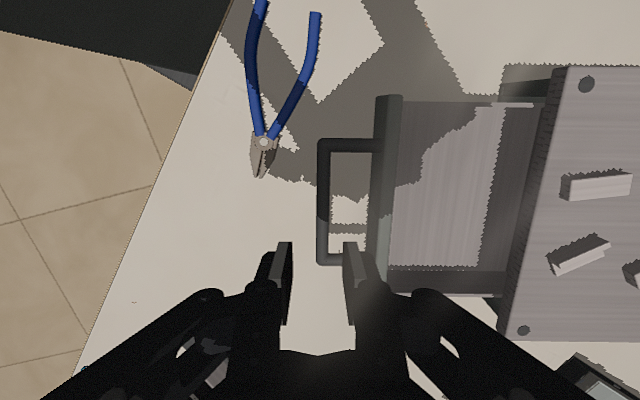

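```bash
cat >> h.py <<'E'
O=np.array([.5808,-.0122]);YAW=np.radians(29.9)
def mf(X):
    e=np.array(X)[:2]-O; c,s=np.cos(YAW),np.sin(YAW); return np.round([e[0]*c+e[1]*s,-e[0]*s+e[1]*c],4)
def wf(x,y):
    c,s=np.cos(YAW),np.sin(YAW); return O+[x*c-y*s,x*s+y*c]
E
python3 - <<'E'
from h import *
p=camera_params('wrist')
for q in((323.5,140),(323,262)): print(mf(ray(p,*q,.048)))
for q in((568,66),(499,340)): print('tab',mf(ray(p,*q,.078)))
go(.44,-.33,.25,240)
E
```

```text
[-0.1319  0.0441]
[-0.1314 -0.0555]
tab [0.0107 0.0911]
tab [ 0.0066 -0.1074]
shift [-0.2009 -0.1423 -0.1191] len 0.273 curyaw 119.99 twist(short) -1.3335 q6 -0.851 t 5.275
```

Emit:
move_arm:
  targets:
    - [0.6, [-0.2, -0.14, -0.18], 0.6]
    - [0.6, [-0.2, -0.14, -0.18], 0.6]
    - [0.6, [-0.2, -0.14, -0.18], 0.6]
    - [0.6, [-0.2, -0.14, -0.18], 0.6]
    - [0.6, [-0.2, -0.14, -0.18], 0.6]

```text
time_s: 5.9
ee_pos: [0.4389, -0.3295, 0.3051]
eef_rot: [0.839, 0.544, 0.0, 0.001]
wrist_force: [1.2, -0.8, -0.8]
grip_width: 0.0512
```

Emit:
move_arm:
  targets:
    - [0.6, [0, 0, 0], 0.58]
    - [0.6, [0, 0, 0], 0.58]
    - [0.6, [0, 0, 0], 0.58]
    - [0.6, [0, 0, 0], 0.58]
    - [0.6, [0, 0, 0], 0.58]

```text
time_s: 6.52
ee_pos: [0.439, -0.3274, 0.3033]
eef_rot: [0.993, 0.12, -0.0, 0.0]
wrist_force: [-0.1, 0.7, -0.2]
grip_width: 0.0514
```

Emit:
move_arm:
  targets:
    - [0.6, [0, 0, 0], 0.58]
    - [0.6, [0, 0, 0], 0.58]
    - [0.6, [0, 0, 0], 0.58]
    - [0.6, [0, 0, 0], 0.58]
    - [0.6, [0, 0, 0], 0.58]

```text
time_s: 7.15
ee_pos: [0.4391, -0.3274, 0.3033]
eef_rot: [0.944, -0.329, -0.0, 0.0]
wrist_force: [-0.9, 0.1, -0.3]
grip_width: 0.0513
```

```bash
python3 -c "
from h import *
im,p=snap('wrist','w5.png');print(p['eye'].tolist(),p['orientation'].tolist());go(.44,-.33,.25,240);print(sense()['joints'])"
```

```text
[0.5008045382164709, -0.3754761847829042, 0.44615423470857335] [-0.42998570086207594, 0.8898686143497406, 0.13727123303540417, -0.06635325787300538]
shift [0.0024 0.0015 0.0533] len 0.053 curyaw -38.81 twist(short) 0.9021 q6 1.482 t 7.2
[-7.66578332e-01  2.24480698e-01  1.52214056e+00 -2.73434393e-04
  1.39492883e+00  1.48159419e+00]
```

View pics/w5.png

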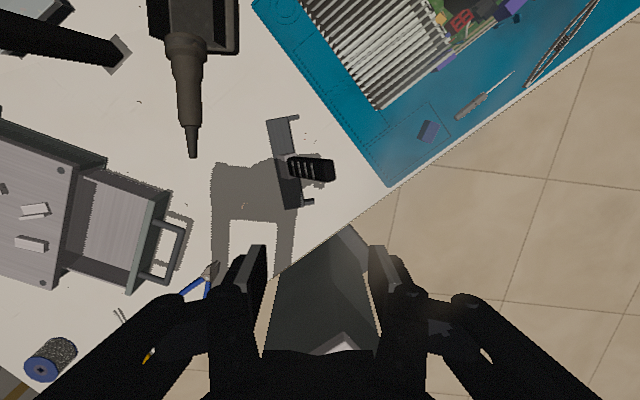

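Run:
```python
import cv2
a=cv2.imread('pics/w5.png')
cv2.imwrite('pics/z5.png',cv2.resize(a[105:220,250:350],None,fx=5,fy=5,interpolation=cv2.INTER_CUBIC))
```

```text
(no output)
```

View pics/z5.png

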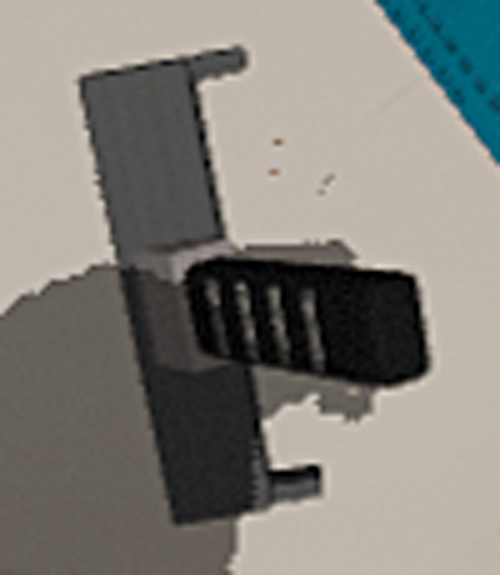

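Run:
```python
from h import *
p=camera_params('wrist')
f=lambda x,y,z: ray(p,250+x/5-.4,105+y/5-.4,z)
A=f(82,78,.022);B=f(175,522,.022);C=f(190,62,.022);D=f(268,508,.022)
print(A,B,C,D,np.linalg.norm(A-B),np.linalg.norm(A-C))
d=B-A; # +y scraper? x points back (away from handle)
for d in (B-A,D-C): print(np.degrees(np.arctan2(d[1],d[0])))
print('handle end',f(418,275,.109),f(425,375,.109))
```

```text
[ 0.52461298 -0.30720438  0.022     ] [ 0.4130448  -0.24444339  0.022     ] [ 0.50963987 -0.3324875   0.022     ] [ 0.39932863 -0.26845496  0.022     ] 0.12800938035010842 0.029384178444962005
150.64072799376737
149.86605437204074
handle end [ 0.44137143 -0.3511414   0.109     ] [ 0.422382   -0.33838454  0.109     ]
```

```bash
python3 -c "
from h import *
go(.4354,-.3342,.17,240.3)"
```

```text
shift [0.0014 0.0076 0.1333] len 0.133 curyaw -38.81 twist(short) 0.8988 q6 1.482 t 7.2
```

Emit:
move_arm:
  targets:
    - [0.7, [0.0014, 0.0076, 0.06], 0.9]
    - [0.7, [0.0014, 0.0076, 0.12], 0.9]
    - [0.7, [0.0014, 0.0076, 0.133], 0.9]
    - [0.7, [0.0014, 0.0076, 0.133], 0.9]
    - [0.7, [0.0014, 0.0076, 0.133], 0.9]

```text
time_s: 7.82
ee_pos: [0.4355, -0.3341, 0.1698]
eef_rot: [-0.694, 0.72, 0.0, -0.0]
wrist_force: [-0.0, -0.0, 1.2]
grip_width: 0.0597
```

Emit:
move_arm:
  targets:
    - [0.7, [0, 0, 0], 0.29]
    - [0.7, [0, 0, 0], 0.29]
    - [0.7, [0, 0, 0], 0.29]
    - [0.7, [0, 0, 0], 0.29]

```text
time_s: 8.32
ee_pos: [0.4357, -0.3342, 0.1703]
eef_rot: [-0.517, 0.856, -0.0, -0.0]
wrist_force: [0.2, -1.3, 0.6]
grip_width: 0.0596
```

```bash
python3 -c "
from h import *
go(.4354,-.3342,.071,240.3)
im,p=snap('wrist','w6.png')"
```

```text
shift [0.0001 0.0002 0.0993] len 0.099 curyaw -117.79 twist(short) 0.0212 q6 2.847 t 8.325
```

View pics/w6.png

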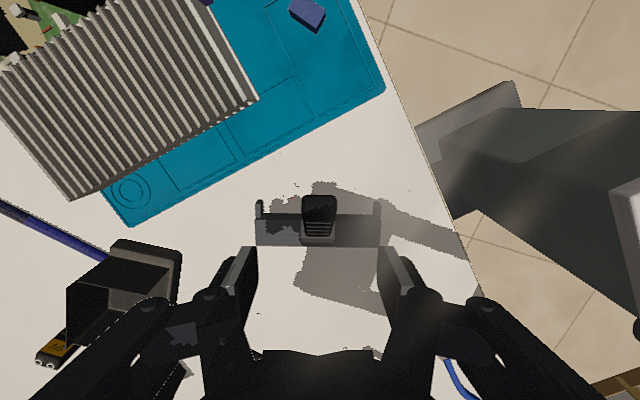

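Emit:
move_arm:
  targets:
    - [0.7, [0, 0, 0.05], 0.021]
    - [0.7, [0, 0, 0.085], 0.021]
    - [0.7, [0, 0, 0.099], 0.021]
    - [0.7, [0, 0, 0.099], 0.021]
    - [0.1, [0, 0, 0.099], 0.021]
  newtons: 20

```text
time_s: 9.0
ee_pos: [0.4368, -0.3349, 0.0725]
eef_rot: [-0.502, 0.865, -0.001, 0.0]
wrist_force: [0.5, -0.2, -0.6]
grip_width: 0.0428
```

Emit:
move_arm:
  targets:
    - [0, [0, 0, 0], 0]
    - [0, [0, 0, 0], 0]
    - [0, [0, 0, 0], 0]

```text
time_s: 9.38
ee_pos: [0.4364, -0.3348, 0.0726]
eef_rot: [-0.502, 0.865, -0.001, 0.0]
wrist_force: [-1.4, -0.8, 6.3]
grip_width: 0.0261
```

```bash
python3 -c "
from h import *
go(.4354,-.3342,.071,240.3)
im,p=snap('wrist','w7.png')"
```

```text
shift [-0.      0.0012  0.0016] len 0.002 curyaw -119.78 twist(short) -0.0009 q6 2.882 t 9.375
```

View pics/w7.png

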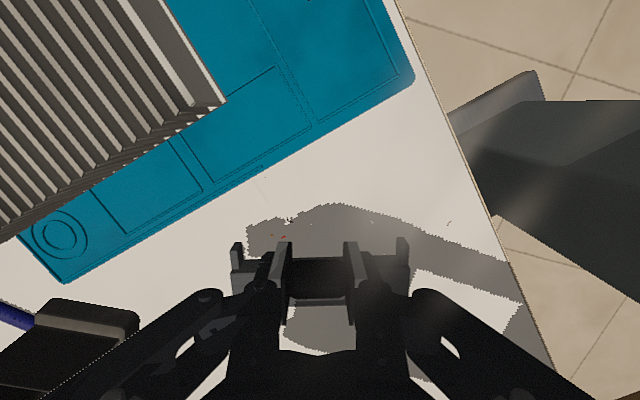

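Emit:
move_arm:
  targets:
    - [0, [0.005, 0, 0.003], 0]
    - [0, [0.01, 0, 0.005], 0]
    - [0, [0.015, 0, 0.007], 0]
    - [0, [0.019, 0, 0.009], 0]
    - [0, [0.019, 0, 0.009], 0]
  newtons: 20

```text
time_s: 10.05
ee_pos: [0.427, -0.3516, 0.0636]
eef_rot: [-0.502, 0.865, -0.001, 0.0]
wrist_force: [-0.9, -1.3, 6.6]
grip_width: 0.0261
```

```bash
python3 -c "
from h import *
go(.4354,-.3342,.071,240.3)
im,p=snap('wrist','w8.png')"
```

```text
shift [-0.0193  0.0014 -0.0074] len 0.021 curyaw -119.79 twist(short) -0.001 q6 2.848 t 10.05
```

View pics/w8.png

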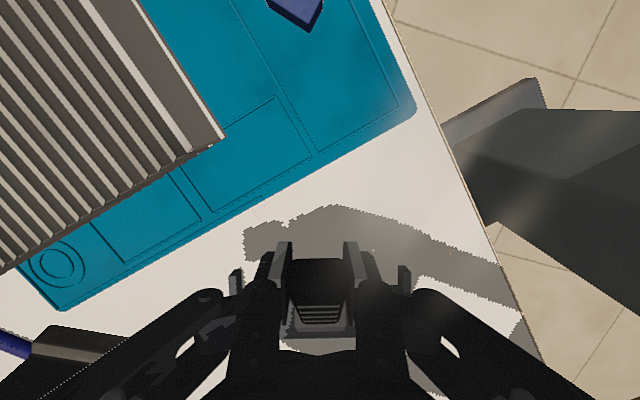

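Emit:
move_arm:
  targets:
    - [0, [0, 0, 0], 0]
    - [0, [0, 0, 0], 0]
    - [0, [0, 0, -0.03], 0]
    - [0, [0, 0, -0.09], 0]
    - [0, [0, 0, -0.15], 0]
  newtons: 110

```text
time_s: 10.72
ee_pos: [0.4259, -0.35, 0.2135]
eef_rot: [-0.501, 0.865, 0.001, -0.0]
wrist_force: [1.7, -1.8, -5.3]
grip_width: 0.0245
```

Emit:
move_arm:
  targets:
    - [0, [0, 0, -0.06], 0]
    - [0, [0, 0, -0.06], -0.5]
    - [0, [0, 0, -0.06], -0.5]
    - [0, [0, 0, -0.06], -0.5]
    - [0, [0, 0, -0.06], -0.5]

```text
time_s: 11.35
ee_pos: [0.4261, -0.3501, 0.2722]
eef_rot: [0.785, -0.619, -0.0, 0.0]
wrist_force: [-0.7, -0.1, -4.0]
grip_width: 0.0244
```

```bash
python3 -c "
from h import *
go(*wf(-.1,0),.28,209.9)
im,p=snap('wrist','w9.png')
im,p=snap('scene','s9.png')"
```

```text
shift [-0.2642 -0.1334 -0.0078] len 0.296 curyaw -76.49 twist(short) 0.8179 q6 2.093 t 11.35
```

View pics/w9.png

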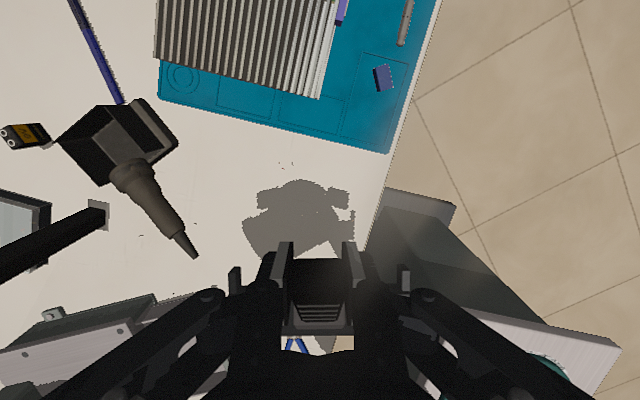

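View pics/s9.png

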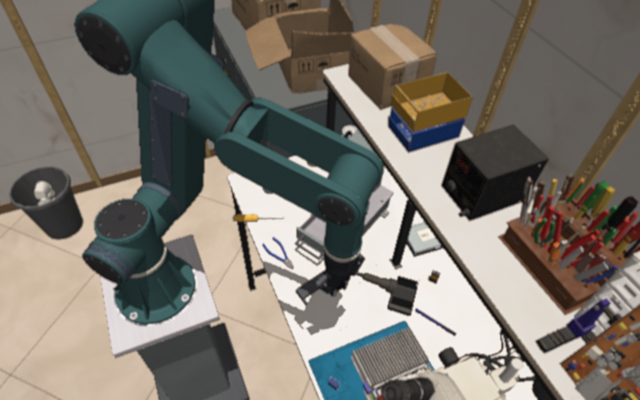

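```bash
python3 - <<'E'
from h import *
s=sense();p=camera_params('wrist')
r=R.from_quat(s['eef_rot']);rc=R.from_quat(p['orientation'])
e=r.inv().apply(p['eye']-s['ee_pos']);print('cam in tool',e)
T=r.inv()*rc
print(T.as_matrix().round(3))
for zt in (.05,.057,.064):
  for u,v in((235,267),(404,267),(235,290)):
    d=T.apply(np.linalg.inv(p['intrinsics'])@[u,v,1]); print(zt,(e+d*(zt-e[2])/d[2]).round(4))
E
python3 -c "
import cv2
a=cv2.imread('pics/w9.png')
cv2.imwrite('pics/z9.png',cv2.resize(a[225:350,215:425],None,fx=3.8,fy=3.8,interpolation=cv2.INTER_CUBIC))"
```

```text
cam in tool [ 0.07755964 -0.00141266 -0.14290144]
[[ 0.001 -0.954 -0.301]
 [ 1.     0.001  0.   ]
 [-0.    -0.301  0.954]]
0.05 [-0.0345 -0.0595  0.05  ]
0.05 [-0.0344  0.0603  0.05  ]
0.05 [-0.0534 -0.061   0.05  ]
0.057 [-0.0386 -0.0616  0.057 ]
0.057 [-0.0385  0.0626  0.057 ]
0.057 [-0.0582 -0.0632  0.057 ]
0.064 [-0.0427 -0.0637  0.064 ]
0.064 [-0.0426  0.0648  0.064 ]
0.064 [-0.0629 -0.0654  0.064 ]
```

View pics/z9.png

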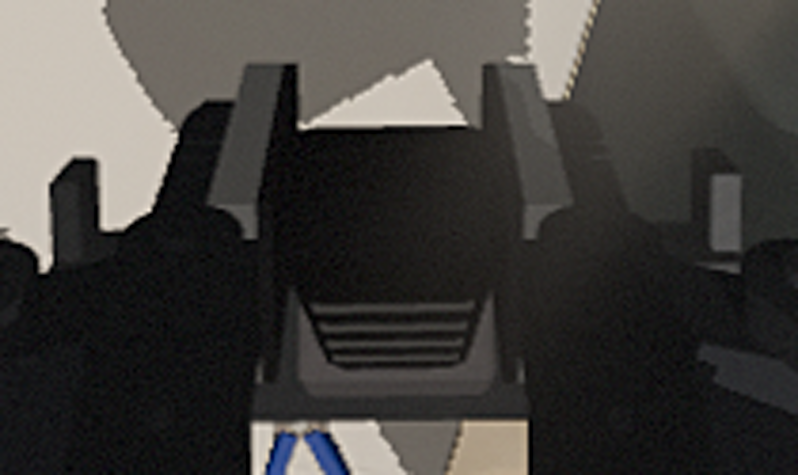

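Run:
```python
from h import *
s=sense();x,y,z=s['ee_pos'];p=camera_params('scene');t=camera_params('top')
for h in(.2,.3,.35,.4,.45,.5): print(h,proj(p,[x,y,z+h]).round(),end=' ')
print()
# head lip projections for expectation
for dy in(-.055,.055):
  for zz in(.243,.30,.35,.4,.45): print(dy,zz,'scene',proj(p,[*wf(.105,dy),zz]).round(),'top',proj(t,[*wf(.105,dy),zz]).round())
```

```text
0.2 [340. 242.] 0.3 [343. 212.] 0.35 [345. 194.] 0.4 [347. 176.] 0.45 [349. 155.] 0.5 [352. 132.] 
-0.055 0.243 scene [369. 170.] top [322. 129.]
-0.055 0.3 scene [371. 157.] top [322. 120.]
-0.055 0.35 scene [373. 144.] top [321. 111.]
-0.055 0.4 scene [376. 131.] top [321. 100.]
-0.055 0.45 scene [378. 117.] top [321.  89.]
0.055 0.243 scene [339. 154.] top [282. 152.]
0.055 0.3 scene [341. 141.] top [279. 144.]
0.055 0.35 scene [342. 128.] top [276. 136.]
0.055 0.4 scene [343. 115.] top [273. 128.]
0.055 0.45 scene [344. 101.] top [269. 118.]
```

Run:
```python
from h import *
p=camera_params('scene');t=camera_params('top')
for h in(.2,.3,.35,.4,.45,.5): print(h,'top',ray(t,145,110,h).round(3),ray(t,400,108,h).round(3),'scene',ray(p,325,75,h).round(3),ray(p,450,218,h).round(3))
```

```text
0.2 top [0.777 0.447 0.2  ] [ 0.767 -0.205  0.2  ] scene [0.797 0.537 0.2  ] [ 0.851 -0.23   0.2  ]
0.3 top [0.732 0.395 0.3  ] [ 0.723 -0.184  0.3  ] scene [0.736 0.408 0.3  ] [ 0.785 -0.287  0.3  ]
0.35 top [0.71 0.37 0.35] [ 0.702 -0.173  0.35 ] scene [0.705 0.344 0.35 ] [ 0.752 -0.315  0.35 ]
0.4 top [0.687 0.344 0.4  ] [ 0.68  -0.163  0.4  ] scene [0.675 0.28  0.4  ] [ 0.719 -0.343  0.4  ]
0.45 top [0.665 0.318 0.45 ] [ 0.658 -0.152  0.45 ] scene [0.644 0.216 0.45 ] [ 0.686 -0.371  0.45 ]
0.5 top [0.643 0.292 0.5  ] [ 0.636 -0.142  0.5  ] scene [0.614 0.151 0.5  ] [ 0.653 -0.4    0.5  ]
```

Run:
```python
import cv2
b=cv2.imread('pics/scene0.png')
cv2.imwrite('pics/z6.png',cv2.resize(b[50:230,290:440],None,fx=4,fy=3.3,interpolation=cv2.INTER_CUBIC))
```

```text
(no output)
```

View pics/z6.png

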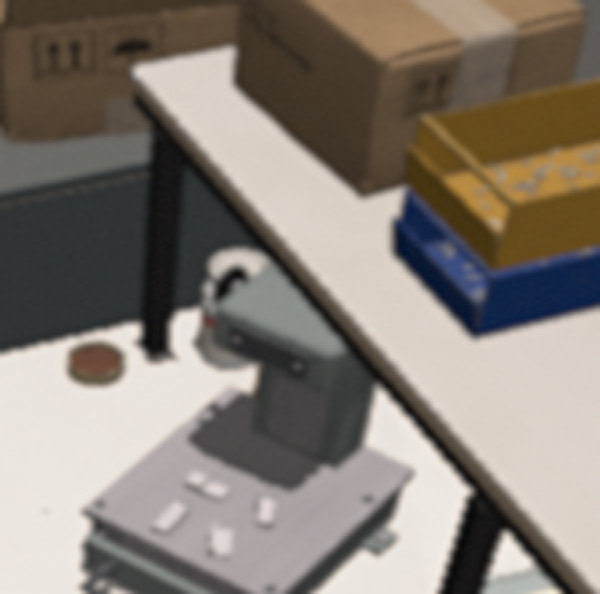

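Emit:
move_arm:
  targets:
    - [0, [-0.25, -0.15, -0.01], -0.59]
    - [0, [-0.25, -0.15, -0.01], -0.59]
    - [0, [-0.25, -0.15, -0.01], -0.59]
    - [0, [-0.25, -0.15, -0.01], -0.59]
    - [0, [-0.25, -0.15, -0.01], -0.59]

```text
time_s: 12.08
ee_pos: [0.5159, -0.0701, 0.2824]
eef_rot: [0.979, -0.204, 0.0, -0.0]
wrist_force: [0.0, 0.8, -4.6]
grip_width: 0.0243
```

Emit:
move_arm:
  targets:
    - [0, [0, 0, 0], -0.59]
    - [0, [0, 0, 0], -0.59]
    - [0, [0, 0, 0], -0.59]
    - [0, [0, 0, 0], -0.59]
    - [0, [0, 0, 0], -0.59]

```text
time_s: 12.7
ee_pos: [0.5154, -0.0727, 0.2821]
eef_rot: [0.967, 0.254, 0.0, -0.0]
wrist_force: [0.1, 0.1, -3.3]
grip_width: 0.0246
```

Emit:
move_arm:
  targets:
    - [0, [0, 0, 0], -0.59]
    - [0, [0, 0, 0], -0.59]
    - [0, [0, 0, 0], -0.59]
    - [0, [0, 0, 0], -0.59]
    - [0, [0, 0, 0], -0.59]

```text
time_s: 13.32
ee_pos: [0.5153, -0.0726, 0.2821]
eef_rot: [0.752, 0.659, 0.0, -0.0]
wrist_force: [-0.0, 0.0, -3.8]
grip_width: 0.0241
```

Emit:
move_arm:
  targets:
    - [0, [0, 0, 0], -0.59]
    - [0, [0, 0, 0], -0.59]
    - [0, [0, 0, 0], -0.59]
    - [0, [0, 0, 0], -0.59]
    - [0, [0, 0, 0], -0.59]

```text
time_s: 13.95
ee_pos: [0.5151, -0.0726, 0.2819]
eef_rot: [0.378, 0.926, 0.0, -0.001]
wrist_force: [1.1, -0.5, -3.9]
grip_width: 0.0243
```

Emit:
move_arm:
  targets:
    - [0, [0, 0, 0], -0.59]
    - [0, [0, 0, 0], -0.59]
    - [0, [0, 0, 0], -0.59]
    - [0, [0, 0, 0], -0.59]
    - [0, [0, 0, 0], -0.59]

```text
time_s: 14.58
ee_pos: [0.515, -0.0727, 0.282]
eef_rot: [-0.076, 0.997, 0.0, -0.001]
wrist_force: [0.6, -0.7, -3.3]
grip_width: 0.0243
```

```bash
python3 -c "
from h import *
go(*wf(-.11,0),.19,209.9);print(mf(sense()['ee_pos']))"
```

```text
shift [0.0283 0.01   0.092 ] len 0.097 curyaw -171.28 twist(short) -0.2353 q6 -1.996 t 14.575
[-0.0872 -0.0196]
```

Emit:
move_arm:
  targets:
    - [0, [0.0283, 0.01, 0.05], -0.2353]
    - [0, [0.0283, 0.01, 0.092], -0.2353]
    - [0, [0.0283, 0.01, 0.092], -0.2353]
    - [0, [0.0283, 0.01, 0.092], -0.2353]

```text
time_s: 15.08
ee_pos: [0.4875, -0.0677, 0.1916]
eef_rot: [-0.255, 0.967, -0.001, 0.001]
wrist_force: [0.8, 0.2, -3.2]
grip_width: 0.0243
```

```bash
python3 -c "
from h import *
go(*wf(.056,0),.168,209.9);print(mf(sense()['ee_pos']))
im,p=snap('wrist','w10.png');print(p['eye'].tolist(),p['orientation'].tolist())
im,p=snap('top','t10.png');cv2.imwrite('pics/t10z.png',cv2.resize(im[100:240,230:390,::-1],None,fx=4.5,fy=4.2,interpolation=2))"
```

```text
shift [-0.1645  0.0027  0.0239] len 0.166 curyaw -150.48 twist(short) -0.0042 q6 -2.364 t 15.075
[-0.1085 -0.0016]
[0.42181598098213186, -0.10580238497151709, 0.33438286196161066] [0.49725531332945416, 0.8540337635755242, 0.13186385966694203, 0.0773007538927581]
```

View pics/w10.png

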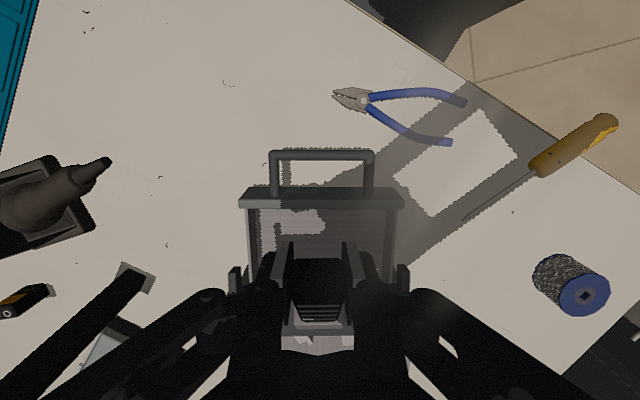

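View pics/t10z.png

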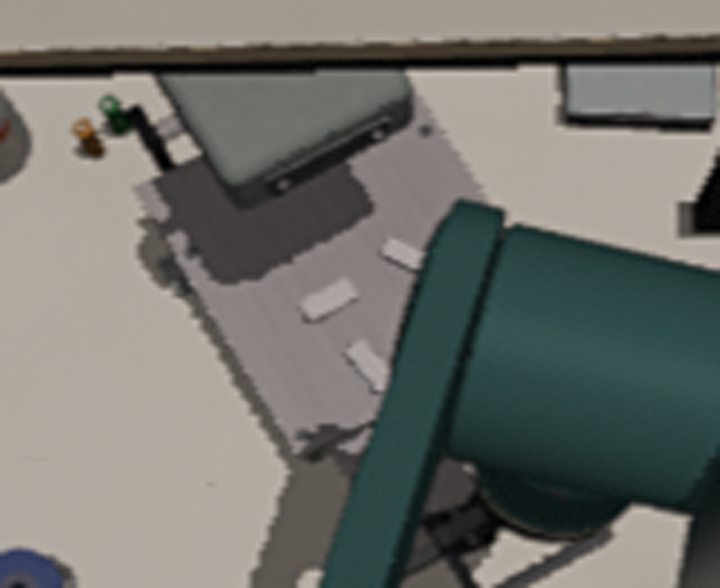

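```bash
python3 -c "
from h import *
t=camera_params('top')
for h in(.45,.55,.6): print(h,ray(t,335.5,149,h),ray(t,345,151,h))
print('yellow box front', [ray(t,325,79,h) for h in (.33,.4)])
go(*wf(.056,.001),.168,209.9)"
```

```text
0.45 [ 0.58250146 -0.03278855  0.45      ] [ 0.57841229 -0.0497434   0.45      ]
0.55 [ 0.5504494 -0.0301585  0.55     ] [ 0.54699021 -0.04450125  0.55      ]
0.6 [ 0.53442336 -0.02884348  0.6       ] [ 0.53127917 -0.04188017  0.6       ]
yellow box front [array([ 0.78190396, -0.01621715,  0.33      ]), array([ 0.74481923, -0.01617166,  0.4       ])]
shift [-0.1639  0.0039  0.0247] len 0.166 curyaw -150.36 twist(short) -0.0029 q6 -2.366 t 15.175
```

Emit:
move_arm:
  targets:
    - [0, [-0.035, 0.004, 0.02], -0.003]
    - [0, [-0.07, 0.004, 0.022], -0.003]
    - [0, [-0.105, 0.004, 0.022], -0.003]
    - [0, [-0.135, 0.004, 0.022], -0.003]
    - [0, [-0.14, 0.004, 0.022], -0.003]

```text
time_s: 15.8
ee_pos: [0.609, 0.0066, 0.1699]
eef_rot: [-0.259, 0.966, -0.001, 0.002]
wrist_force: [-0.2, -0.2, -3.7]
grip_width: 0.0248
```

```bash
python3 -c "
from h import *
go(*wf(.056,.001),.1425,209.9);print(mf(sense()['ee_pos']))
im,p=snap('scene','s11.png');cv2.imwrite('pics/s11z.png',cv2.resize(im[60:260,270:430,::-1],None,fx=4,fy=3,interpolation=2))
im,p=snap('wrist','w11.png');print(p['eye'].tolist(),p['orientation'].tolist())"
```

```text
shift [-0.0221 -0.0012  0.0275] len 0.035 curyaw -149.95 twist(short) 0.0017 q6 -2.198 t 15.8
[0.0338 0.0022]
[0.5425399171349846, -0.032417006118132044, 0.3122528012788885] [0.4931949061701051, 0.8562731097695169, 0.13270692783679622, 0.07709745337961313]
```

View pics/s11z.png

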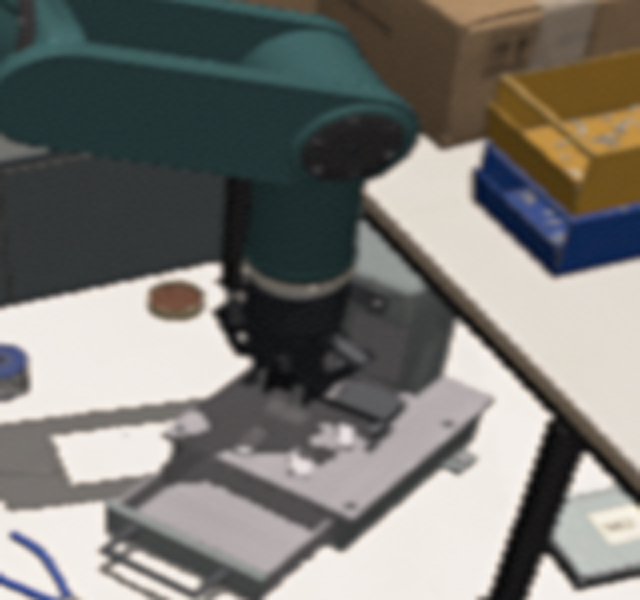

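View pics/w11.png

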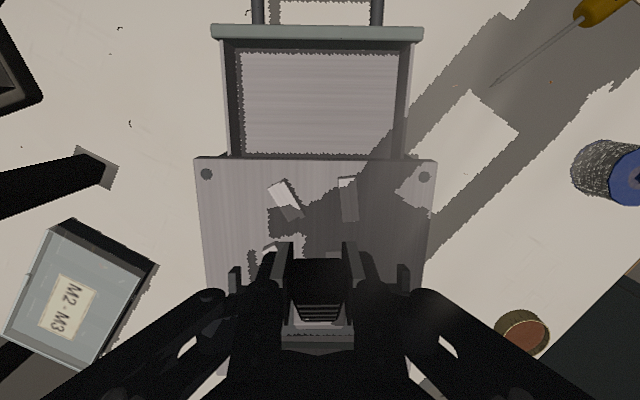

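```bash
python3 -c "
from h import *
p=camera_params('wrist');print(p['eye'])
for q in((193.5,157.5),(437,159.5)): print(mf(ray(p,*q,.078)))
print(mf(sense()['ee_pos']),sense()['ee_pos'])
for q in((267,185),(282,179),(339,177),(356,176),(263,246),(276,243)): print(q,mf(ray(p,*q,.088)))
go(*wf(.056,.001),.1425,209.9)"
```

```text
[ 0.5413526  -0.03286104  0.31199116]
[-0.0029 -0.0931]
[-0.0021  0.0939]
[0.0314 0.0028] [0.60663747 0.00593677 0.16918728]
(267, 185) [ 0.016 -0.036]
(282, 179) [ 0.0113 -0.0245]
(339, 177) [0.0096 0.0182]
(356, 176) [0.0088 0.0309]
(263, 246) [ 0.0668 -0.0415]
(276, 243) [ 0.0641 -0.031 ]
shift [-0.0245 -0.0019  0.0267] len 0.036 curyaw -149.93 twist(short) 0.0018 q6 -2.199 t 15.9
```

Emit:
move_arm:
  targets:
    - [0, [-0.012, -0.002, 0], 0.002]
    - [0, [-0.0225, -0.002, 0], 0.002]
    - [0, [-0.0225, -0.002, 0.01], 0.002]
    - [0, [-0.0225, -0.002, 0.02], 0.002]
    - [0, [-0.0225, -0.002, 0.026], 0.002]

```text
time_s: 16.52
ee_pos: [0.6243, 0.0151, 0.1419]
eef_rot: [-0.258, 0.966, 0.0, -0.002]
wrist_force: [-14.0, -1.8, 33.1]
grip_width: 0.0247
```

```bash
python3 -c "
from h import *
go(*wf(.054,.001),.1425,209.9);print(mf(sense()['ee_pos']),sense()['wrist_force'],sense()['ee_pos'])
im,p=snap('scene','s12.png');cv2.imwrite('pics/s12z.png',cv2.resize(im[130:260,290:430,::-1],None,fx=5,fy=4.5,interpolation=2))
im,p=snap('wrist','w12.png');print(p['eye'].tolist(),p['orientation'].tolist())"
```

```text
shift [-0.0027 -0.0009 -0.0007] len 0.003 curyaw -150.08 twist(short) 0.0002 q6 -2.179 t 16.525
[0.0513 0.0019] [-14.04360135  -1.79956962  33.1444505 ] [0.62434884 0.01506871 0.14185855]
[0.5598224085039796, -0.023451823760259474, 0.2853620824488313] [0.4947194496855425, 0.8558457355575402, 0.13116088174286206, 0.07468310472417426]
```

View pics/s12z.png

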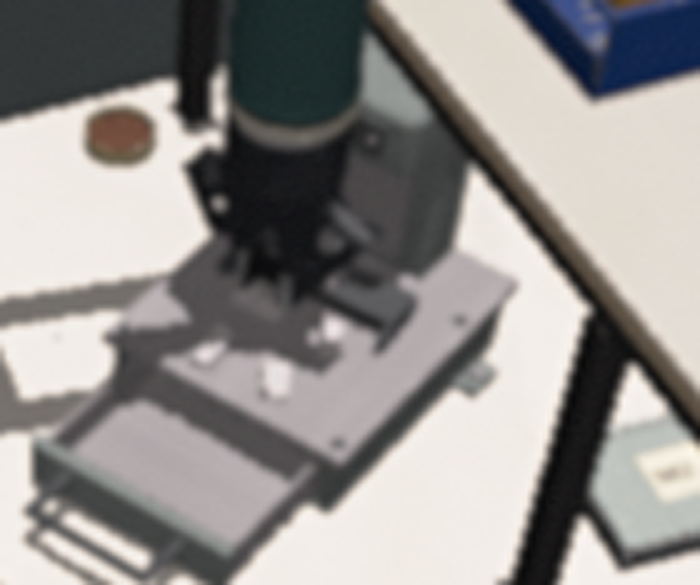

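View pics/w12.png

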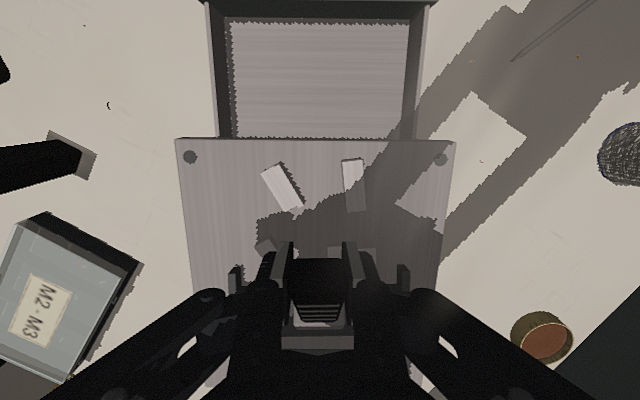

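Emit:
move_arm:
  targets:
    - [0, [0, 0, -0.003], 0]
    - [0, [0, 0, -0.003], 0]

```text
time_s: 16.88
ee_pos: [0.6262, 0.0152, 0.1451]
eef_rot: [-0.258, 0.966, -0.0, 0.0]
wrist_force: [-0.6, 0.2, -3.7]
grip_width: 0.0245
```

```bash
python3 -c "
from h import *
s=sense();print(mf(s['ee_pos']),s['wrist_force'],s['ee_pos'],s['ft_torque'])
im,p=snap('wrist','w13.png');cv2.imwrite('pics/w13z.png',cv2.resize(np.clip(im[140:300,200:430,::-1].astype(float)*1.8,0,255).astype('uint8'),None,fx=3.4,fy=3.4,interpolation=2))"
```

```text
[0.053  0.0012] [-0.55411883  0.18080216 -3.68028847] [0.62618309 0.01523363 0.14510289] [-0.06075681  0.17971962 -0.02753403]
```

View pics/w13z.png

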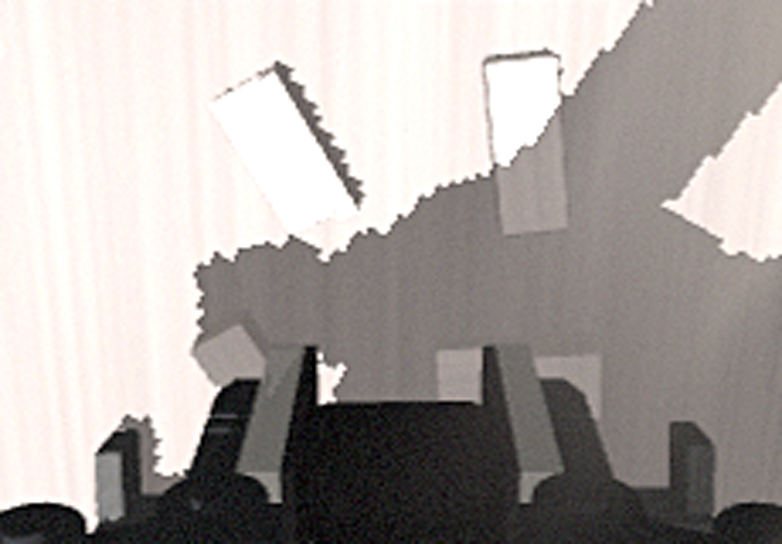

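Emit:
move_arm:
  targets:
    - [0, [0.01, 0, 0.0005], 0]
    - [0, [0.02, 0, 0.0005], 0]
    - [0, [0.03, 0, 0.0005], 0]
    - [0, [0.04, 0, 0.0005], 0]
    - [0, [0.05, 0, 0.0005], 0]

```text
time_s: 17.55
ee_pos: [0.5822, -0.01, 0.1448]
eef_rot: [-0.258, 0.966, -0.0, 0.0]
wrist_force: [0.7, 0.2, -3.3]
grip_width: 0.0243
```

```bash
python3 -c "
from h import *
s=sense();print(mf(s['ee_pos']),s['wrist_force'],s['ee_pos'],s['ft_torque'])
im,p=snap('wrist','w14.png');cv2.imwrite('pics/w14z.png',cv2.resize(np.clip(im[80:300,180:450,::-1].astype(float)*1.8,0,255).astype('uint8'),None,fx=2.7,fy=2.7,interpolation=2))"
```

```text
[0.0023 0.0012] [ 0.70583944  0.24098205 -3.2700265 ] [ 0.5821511  -0.00998882  0.14481025] [-0.0973803   0.07951971 -0.00889635]
```

View pics/w14z.png

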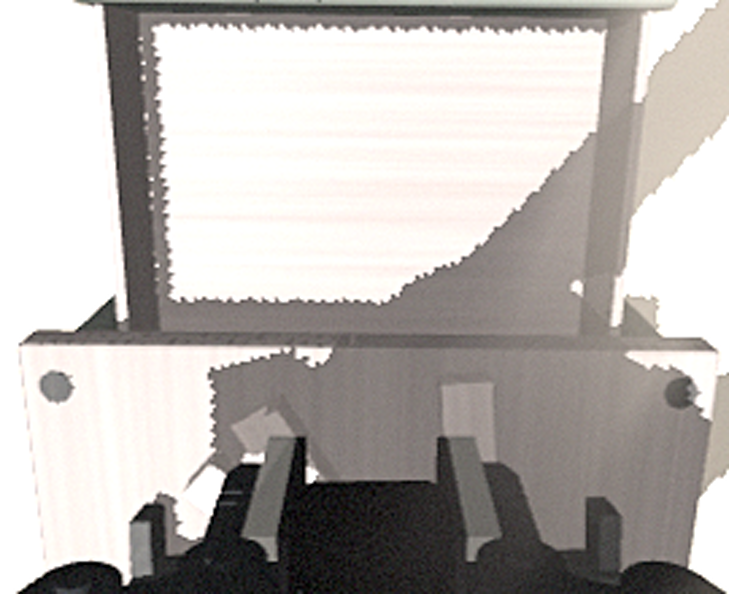

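Emit:
move_arm:
  targets:
    - [0, [0.01, 0, 0], 0]
    - [0, [0.02, 0, 0], 0]
    - [0, [0.03, 0, 0], 0]
    - [0, [0.036, 0, 0], 0]
    - [0, [0.042, 0, 0], 0]

```text
time_s: 18.23
ee_pos: [0.5461, -0.0308, 0.1447]
eef_rot: [-0.258, 0.966, -0.0, 0.0]
wrist_force: [0.7, -0.4, -3.5]
grip_width: 0.0246
```

```bash
python3 -c "
from h import *
s=sense();print(mf(s['ee_pos']),s['wrist_force'],s['ee_pos'],s['ft_torque'])
im,p=snap('wrist','w15.png');cv2.imwrite('pics/w15z.png',cv2.resize(np.clip(im[80:300,180:450,::-1].astype(float)*1.8,0,255).astype('uint8'),None,fx=2.7,fy=2.7,interpolation=2))"
```

```text
[-0.0393  0.0012] [ 0.71926991 -0.4298711  -3.48026596] [ 0.54610186 -0.03075621  0.14474339] [-0.05437465  0.1238431   0.03665407]
```

View pics/w15z.png

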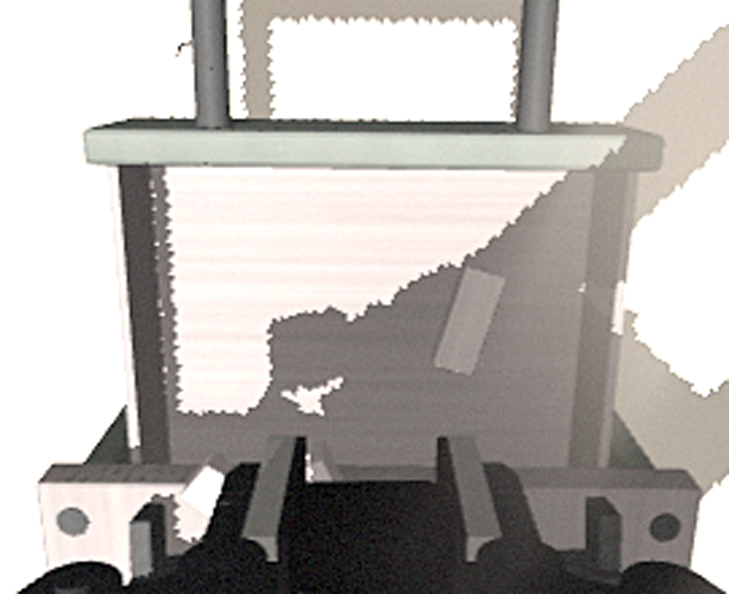

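Emit:
move_arm:
  targets:
    - [0, [0.007, 0, 0], 0]
    - [0, [0.014, 0, 0], 0]
    - [0, [0.021, 0, 0], 0]
    - [0, [0.028, 0, 0], 0]
    - [0, [0.033, 0, 0], 0]

```text
time_s: 18.9
ee_pos: [0.5171, -0.0472, 0.1446]
eef_rot: [-0.258, 0.966, 0.0, -0.0]
wrist_force: [0.4, 0.5, -3.9]
grip_width: 0.0243
```

```bash
python3 -c "
from h import *
s=sense();print(mf(s['ee_pos']),s['wrist_force'],s['ee_pos'],s['ft_torque'])
im,p=snap('wrist','w16.png');cv2.imwrite('pics/w16z.png',cv2.resize(np.clip(im[80:300,180:450,::-1].astype(float)*1.8,0,255).astype('uint8'),None,fx=2.7,fy=2.7,interpolation=2))"
```

```text
[-0.0727  0.0014] [ 0.40489963  0.54073106 -3.85061322] [ 0.51709733 -0.04723369  0.14462561] [-0.07395147  0.24476004 -0.0130927 ]
```

View pics/w16z.png

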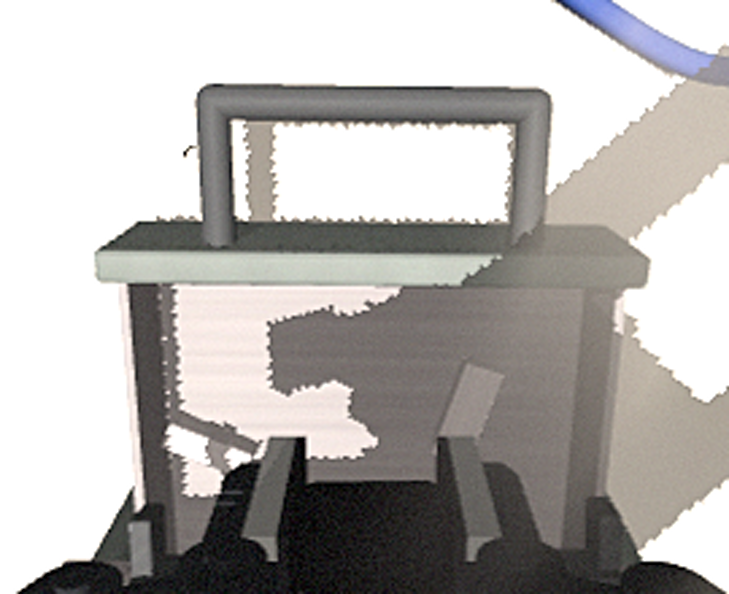

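Emit:
move_arm:
  targets:
    - [0, [0, 0, -0.02], 0]
    - [0, [0.03, 0, -0.07], 0]
    - [0, [0.06, 0, -0.13], 0]
    - [0, [0.06, 0, -0.16], 0]
    - [0, [0.06, 0, -0.16], 0]

```text
time_s: 19.58
ee_pos: [0.4675, -0.0777, 0.3076]
eef_rot: [-0.258, 0.966, -0.002, 0.003]
wrist_force: [0.2, 0.6, -4.8]
grip_width: 0.0242
```

```bash
python3 -c "
from h import *
s=sense();print(mf(s['ee_pos']),s['wrist_force'],s['ee_pos'],s['joints'])
im,p=snap('wrist','w17.png')
im,p=snap('scene','s17.png');cv2.imwrite('pics/s17z.png',cv2.resize(im[130:260,280:420,::-1],None,fx=5,fy=4.5,interpolation=2))
im,p=snap('top','t17.png');cv2.imwrite('pics/t17z.png',cv2.resize(im[100:240,230:390,::-1],None,fx=4.5,fy=4.2,interpolation=2))"
```

```text
[-0.1308 -0.0003] [ 0.1813408   0.63172702 -4.77586143] [ 0.46754437 -0.07770874  0.30761747] [-3.10559013e-01  1.02621462e-01  1.66314128e+00 -3.84794083e-05
  1.36865157e+00 -2.40296503e+00]
```

View pics/s17z.png

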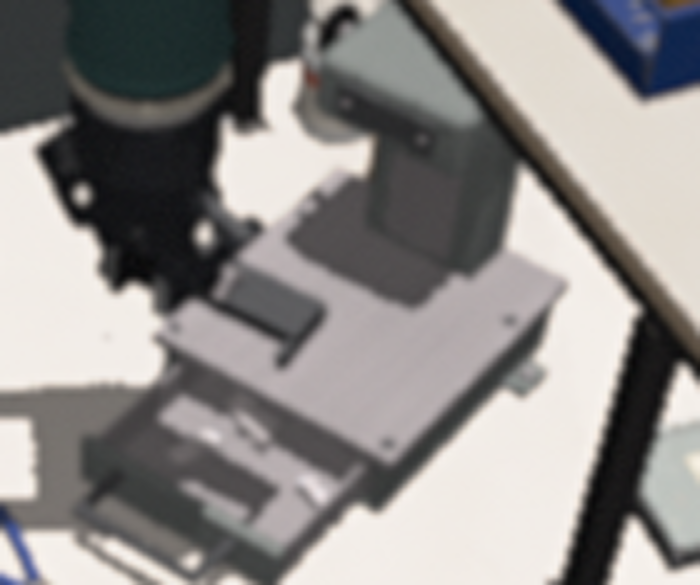

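View pics/t17z.png

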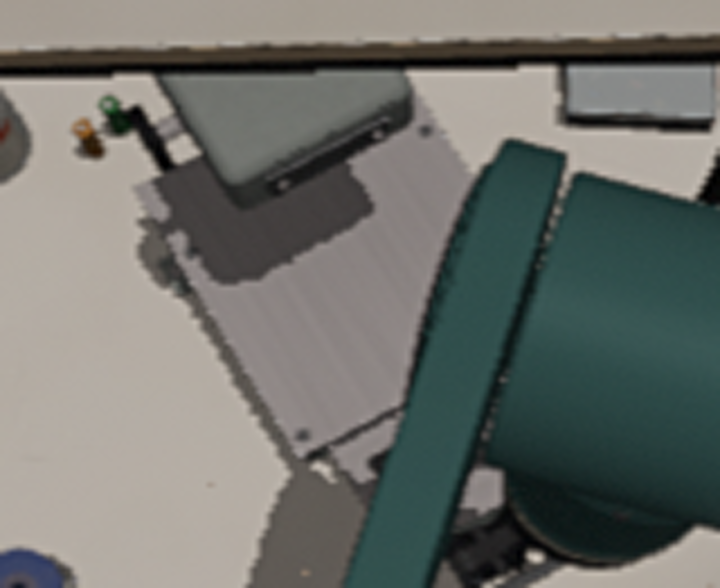

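View pics/w17.png

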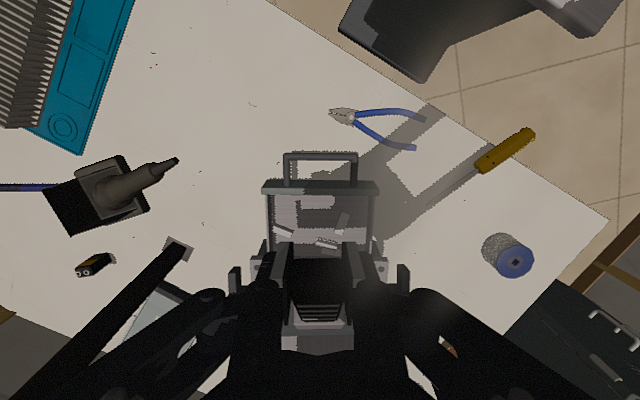

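```bash
python3 -c "
from h import *
go(.40,-.26,.15)
t=camera_params('top');print([ray(t,*q,.02) for q in((407,200),(415,203),(196,283),(460,280))])"
```

```text
shift [ 0.1475 -0.127   0.1531] len 0.248 curyaw -150.07 twist(short) None q6 -2.403 t 19.725
[array([ 0.56188261, -0.24839159,  0.02      ]), array([ 0.5526413 , -0.27100409,  0.02      ]), array([0.33398912, 0.35890916, 0.02      ]), array([ 0.33243104, -0.38356987,  0.02      ])]
```

Emit:
move_arm:
  targets:
    - [0, [0.06, -0.05, 0], 0]
    - [0, [0.11, -0.09, 0.03], 0]
    - [0, [0.1475, -0.127, 0.08], 0]
    - [0, [0.1475, -0.127, 0.13], 0]
    - [0, [0.1475, -0.127, 0.153], 0]

```text
time_s: 20.35
ee_pos: [0.3985, -0.2601, 0.1473]
eef_rot: [-0.257, 0.966, 0.003, -0.002]
wrist_force: [0.9, -0.2, -3.3]
grip_width: 0.0245
```

Emit:
move_arm:
  targets:
    - [0, [0, 0, 0.03], 0]
    - [0, [0, 0, 0.06], 0]
    - [0, [0, 0, 0.075], 0]
    - [0, [0, 0, 0.075], 0]

```text
time_s: 20.85
ee_pos: [0.3994, -0.2588, 0.0742]
eef_rot: [-0.258, 0.966, 0.003, -0.002]
wrist_force: [0.3, 0.5, -3.0]
grip_width: 0.0244
```

```bash
python3 -c "
from h import *
s=sense();print(s['wrist_force'],s['ee_pos'],s['time_s'])
im,p=snap('wrist','w18.png')"
```

```text
[ 0.28191055  0.50042368 -2.95627152] [ 0.39944074 -0.25876099  0.07415471] 20.85
```

View pics/w18.png

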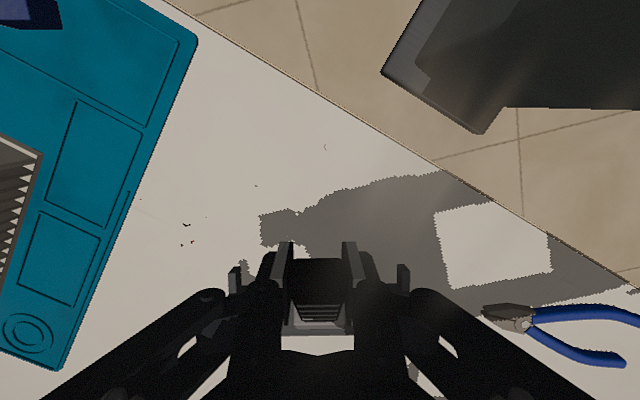

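Emit:
move_arm:
  targets:
    - [0, [0, 0, 0.004], 0]
    - [0, [0, 0, 0.008], 0]
    - [0, [0, 0, 0.0095], 0]
    - [0, [0, 0, 0.0095], 0]

```text
time_s: 21.4
ee_pos: [0.4013, -0.2606, 0.0673]
eef_rot: [-0.258, 0.966, -0.0, 0.0]
wrist_force: [0.1, -0.7, -3.8]
grip_width: 0.0247
```

Emit:
move_arm:
  targets:
    - [0, [0, 0, 0.002], 0]
    - [0, [0, 0, 0.003], 0]
    - [0, [0, 0, 0.003], 0]

```text
time_s: 21.78
ee_pos: [0.4013, -0.2607, 0.0645]
eef_rot: [-0.258, 0.966, -0.0, 0.0]
wrist_force: [-1.7, -0.6, 2.0]
grip_width: 0.0246
```

Emit:
move_arm:
  targets:
    - [0, [0, 0, 0], 0]
    - [0, [-0.005, 0, -0.0015], 0]
    - [0, [-0.01, 0, -0.003], 0]
    - [0, [-0.015, 0, -0.0045], 0]
    - [0, [-0.015, 0, -0.0045], 0]
  newtons: 20

```text
time_s: 22.4
ee_pos: [0.4148, -0.2529, 0.0688]
eef_rot: [-0.258, 0.966, -0.0, 0.0]
wrist_force: [-0.5, 0.7, -3.8]
grip_width: 0.0248
```

Emit:
move_arm:
  targets:
    - [0.45, [0, 0, 0], 0]
    - [0.6, [0, 0, 0], 0]
    - [0.7, [0, 0, 0], 0]
    - [0.7, [0, 0, -0.01], 0]
    - [0.7, [0, 0, -0.05], 0]

```text
time_s: 23.02
ee_pos: [0.4128, -0.2521, 0.1182]
eef_rot: [-0.258, 0.966, 0.002, -0.001]
wrist_force: [-0.7, 0.1, 0.0]
grip_width: 0.0598
```

Emit:
move_arm:
  targets:
    - [0.7, [0, 0, -0.06], 0]
    - [0.7, [0, 0, -0.12], 0]
    - [0.7, [0.04, 0, -0.2], 0]
    - [0.7, [0.04, 0, -0.22], 0]
    - [0.7, [0.04, 0, -0.22], 0]

```text
time_s: 23.65
ee_pos: [0.3805, -0.2749, 0.3434]
eef_rot: [-0.258, 0.966, -0.004, 0.002]
wrist_force: [0.2, 0.3, -0.2]
grip_width: 0.0596
```

```bash
python3 -c "
from h import *
s=sense();print(s['wrist_force'],s['ee_pos'],s['time_s'])
im,p=snap('wrist','w19.png')
im,p=snap('scene','s19.png');cv2.imwrite('pics/s19z.png',cv2.resize(im[150:350,260:420,::-1],None,fx=4.5,fy=3,interpolation=2))
im,p=snap('top','t19.png')"
```

```text
[ 0.21691478  0.34658212 -0.20274577] [ 0.38048543 -0.27487545  0.34340057] 23.65
```

View pics/w19.png

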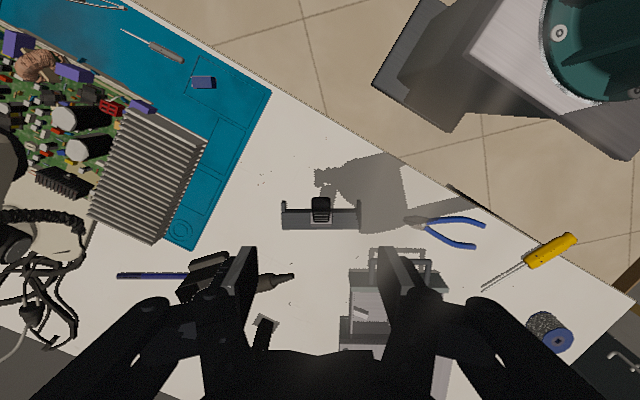

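View pics/s19z.png

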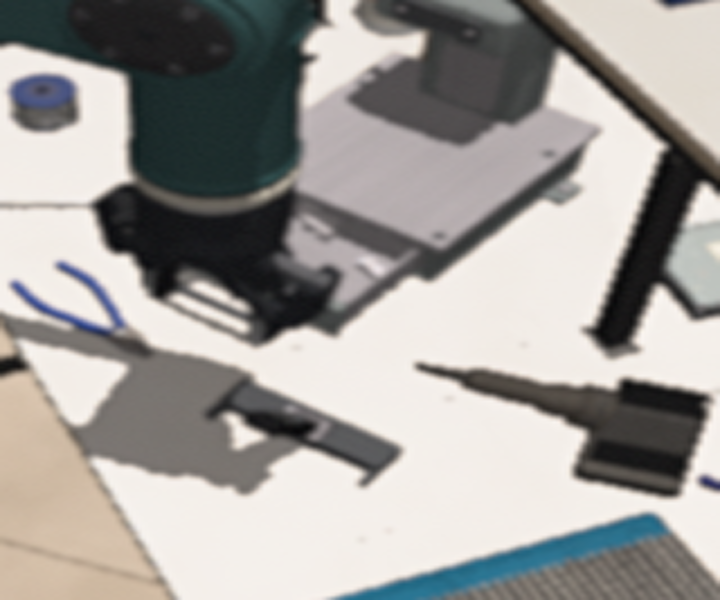

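```bash
python3 -c "
from h import *
go(*wf(-.06,0),.30)"
```

```text
shift [-0.2446  0.1249  0.0383] len 0.277 curyaw -150.09 twist(short) None q6 -2.864 t 23.8
```

Emit:
move_arm:
  targets:
    - [0.5, [-0.245, 0.125, 0], 0]
    - [0.5, [-0.245, 0.125, 0], 0]
    - [0.5, [-0.245, 0.125, 0.01], 0]
    - [0.5, [-0.245, 0.125, 0.03], 0]
    - [0.5, [-0.245, 0.125, 0.038], 0]

```text
time_s: 24.42
ee_pos: [0.5298, -0.0391, 0.2982]
eef_rot: [-0.26, 0.966, 0.001, -0.001]
wrist_force: [-0.8, 0.2, 0.2]
grip_width: 0.0426
```

Emit:
move_arm:
  targets:
    - [0.5, [0, 0, 0], 0]
    - [0.5, [0, 0, 0], 0]

```text
time_s: 24.68
ee_pos: [0.5288, -0.0426, 0.2998]
eef_rot: [-0.258, 0.966, 0.0, -0.001]
wrist_force: [0.2, 0.4, -0.5]
grip_width: 0.0431
```

```bash
python3 -c "
from h import *
s=sense();print(mf(s['ee_pos']),s['time_s'])
im,p=snap('wrist','w20.png');print(p['eye'].tolist(),p['orientation'].tolist())
cv2.imwrite('pics/w20z.png',cv2.resize(np.clip(im[60:260,200:440,::-1].astype(float)*1.5,0,255).astype('uint8'),None,fx=3,fy=3,interpolation=2))"
```

```text
[-0.0603 -0.0005] 24.675
[0.4639829067178649, -0.08134238236487806, 0.44289193687766737] [0.49441396312157165, 0.8560047642751675, 0.13124203719450975, 0.07474091437540005]
```

View pics/w20z.png

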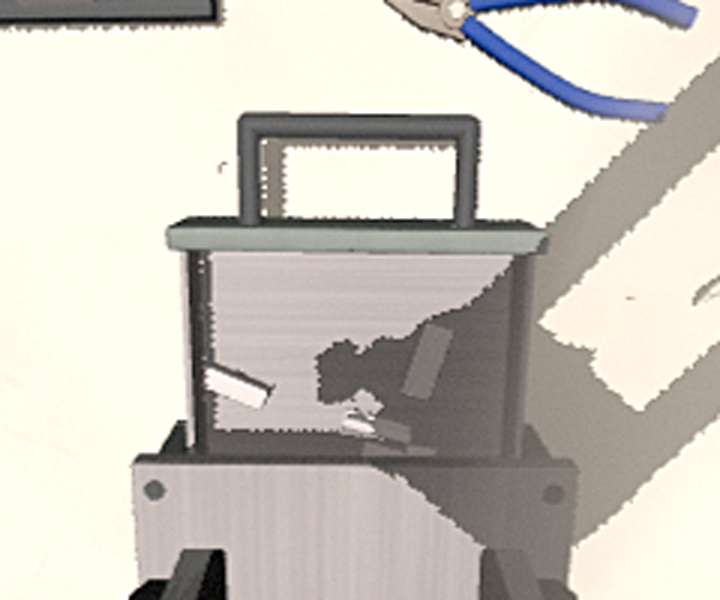

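```bash
python3 -c "
import cv2,numpy as np
a=cv2.imread('pics/w20.png')[175:222,255:385].astype(float)
a=255*np.clip(a/255,0,1)**.6
cv2.imwrite('pics/z20.png',cv2.resize(a.astype('uint8'),None,fx=6,fy=6,interpolation=2))
t=cv2.imread('pics/t19.png');cv2.imwrite('pics/t19z.png',cv2.resize(t[100:240,230:390],None,fx=4.5,fy=4.2,interpolation=2))"
```

```text
(no output)
```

View pics/z20.png

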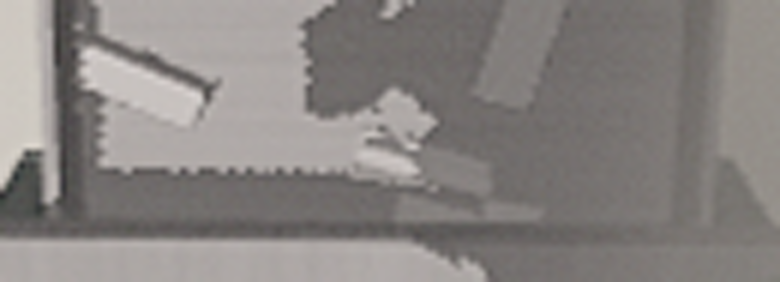

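View pics/t19z.png

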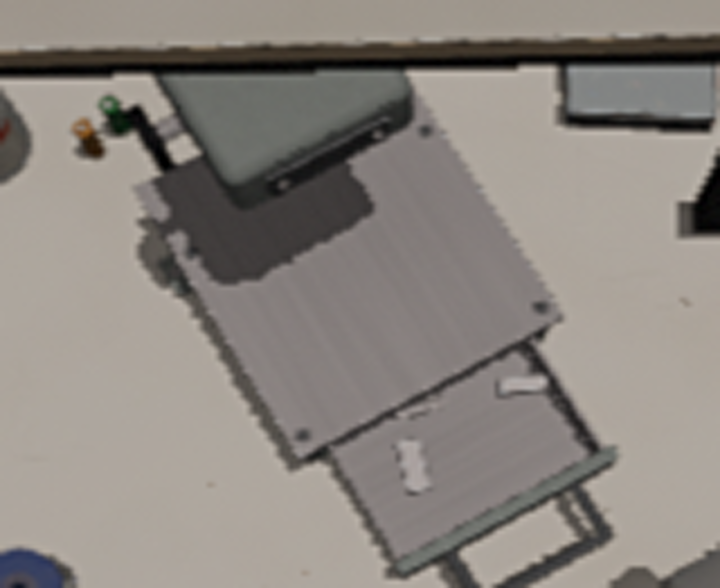

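```bash
python3 -c "
from h import *
go(*wf(-.12,.10),.22)"
```

```text
shift [0.0596 0.1009 0.0805] len 0.142 curyaw -150.11 twist(short) None q6 -2.304 t 24.725
```

Emit:
move_arm:
  targets:
    - [0.5, [0.06, 0.1, 0], 0]
    - [0.5, [0.06, 0.1, 0.04], 0]
    - [0.5, [0.06, 0.1, 0.08], 0]
    - [0.5, [0.06, 0.1, 0.08], 0]
    - [0.5, [0.06, 0.1, 0.08], 0]

```text
time_s: 25.35
ee_pos: [0.4293, 0.0133, 0.2223]
eef_rot: [-0.258, 0.966, -0.001, 0.001]
wrist_force: [0.8, 0.0, 0.6]
grip_width: 0.0425
```

```bash
python3 -c "
from h import *
s=sense();print(mf(s['ee_pos']),s['time_s'])
im,p=snap('wrist','w21.png')
a=255*np.clip(im[60:260,60:380,::-1]/255.,0,1)**.6
cv2.imwrite('pics/w21z.png',cv2.resize(a.astype('uint8'),None,fx=2.5,fy=2.5,interpolation=2))"
```

```text
[-0.1186  0.0976] 25.35
```

View pics/w21z.png

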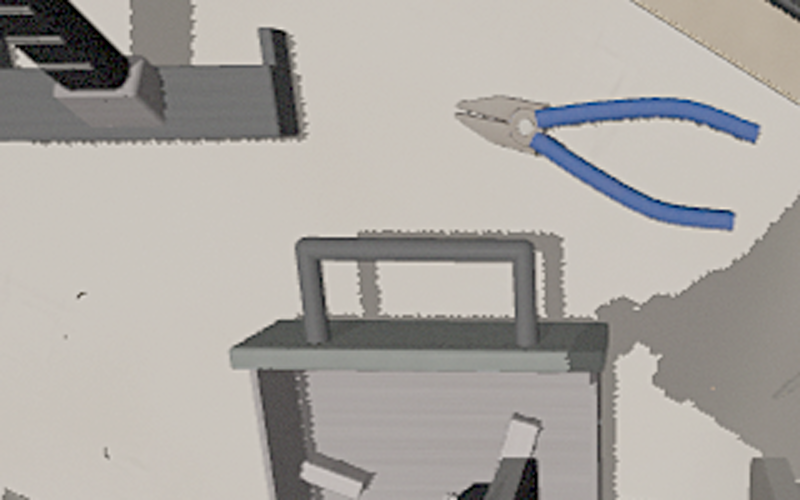

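Emit:
move_arm:
  targets:
    - [0.3, [-0.05, 0.01, 0], 0]
    - [0.3, [-0.07, 0.01, 0], 0]
    - [0.3, [-0.07, 0.01, 0], 0]
    - [0.3, [-0.07, 0.01, 0], 0]

```text
time_s: 25.9
ee_pos: [0.4828, 0.0573, 0.2209]
eef_rot: [-0.258, 0.966, -0.0, -0.0]
wrist_force: [-0.4, 0.9, 0.0]
grip_width: 0.026
```

```bash
python3 -c "
from h import *
s=sense();print(mf(s['ee_pos']),s['time_s'])
im,p=snap('wrist','w22.png')
a=255*np.clip(im[60:260,60:380,::-1]/255.,0,1)**.6
cv2.imwrite('pics/w22z.png',cv2.resize(a.astype('uint8'),None,fx=2.5,fy=2.5,interpolation=2))"
```

```text
[-0.0503  0.1091] 25.9
```

View pics/w22z.png

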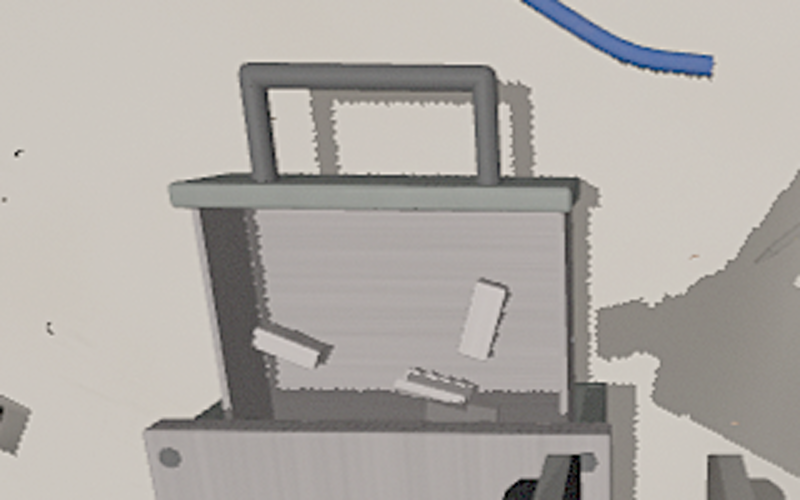

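```bash
python3 -c "
from h import *
p=camera_params('wrist')
f=lambda x,y,z: mf(ray(p,60+x/2.5,60+y/2.5,z))
print('bar',f(370,76,.048),'edge',f(150,429,.078),f(608,432,.078))
print('4th',f(460,412,.025),f(435,388,.025))
s=sense();print(s['wrist_force'],s['joint_vel'].round(3))
print(close_job())"
```

```text
bar [-0.1368  0.0025] edge [-0.0011 -0.0905] [0.0001 0.0944]
4th [0.0132 0.0216] [0.0011 0.0107]
[-0.7143416  -0.52082539 -1.21705555] [-0.002 -0.004  0.008  0.003 -0.005  0.002]
the job is handed in; nothing more can be done
None
```

I pulled the drawer out to its stop, swept all four chips into it with the scraper in one pass, stood the scraper back on the bench and handed the job in at about 26 s. The interface gave no verdict, so the results below come from my own last pictures.

- **Sweep:** The tool could not lean, so I gripped the handle near its end and tilted the scraper about 12° in the fingers. That let the block reach behind the rear chips while the gripper stayed clear of the head. When I lowered the scraper onto the table the wrist read about 33 N; I raised it 3 mm before dragging.
- **Chips:** The table is empty and four chips show in the tray. The one furthest back is in shade under the table's front edge, so it is the least clearly seen. I measured it about 13 mm behind that edge, still inside the tray.
- **Drawer:** The bar handle measures about 137 mm in front of the table's edge. That is a travel of about 85 mm, give or take 3 mm, so it is at its stop.
- **Scraper:** It looks flat on its block on free bench between the drawer and the heat gun. It is not at its original spot, and I judged its tilt only by eye from two views.
- **Other things:** My path stayed away from the spool, side cutters and tin. I saw no movement in the pictures, but I did not re-measure their positions. At hand-in the gripper was in free air.

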